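# Unstack the cut steel parts onto their fixtures

### The arm

A 7-joint arm with a two-finger parallel gripper is mounted at the origin on the work surface; the furniture and walls round the work are solid. World frame = base frame: x ahead of the robot, y to its left, z up, the work surface at z = 0. Lengths are in mm, angles in rad, forces in N, time in s.
With the tool pointing down it reaches from about 400 to 875 mm from the base axis. Payload 4.4 kg.
Tool frame: the origin (TCP) lies midway between the tips of the shut fingers; the grasp point (between the pads) lies 19 mm behind it; z points along the fingers, y is the line along which they close (so a half turn about z gives the same grasp; the last joint's range is limited). The gripper opens to 85 mm and grips with 20 to 120 N. Pads are 22 mm wide; open, the fingers measure 114 mm over their backs; the gripper's body (76 mm by 85 mm) begins 54 mm behind the grasp point. The pads swing forward as they close: fully open they stand 13 mm farther back than shut.
Start: joints at [-1.263, 0.628, 0.038, 1.517, -0.027, 0.996, -0.02], TCP at [237.329, 605.139, 231.313] pointing down, gripper open.
Joint ranges: [-3.06, 3.06], [-0.37, 2.12], [-1.25, 1.32], [0.18, 2.47], [-1.1, 4.24], [0.23, 1.98], [-2.94, 2.94]. Speed limits (rad/s): [2.57, 2.57, 3.14, 3.14, 3.14, 3.14, 3.14].

### API

Orientations are given as [roll, pitch, yaw] about the fixed x, y, z axes, in that order (R = Rz(yaw) Ry(pitch) Rx(roll)).
In Python, from cell import read_state, get_image, finish_job gives the robot as it stands.
- The arm moves only by the tool send_rows, never from a script. Its argument "series" is a list of rows, each an object of numbers: "ax", "ay", "az": the turn, a rotation vector about the tool's x, y, z in rad; "dx", "dy", "dz": the shift along the tool's x, y, z in cm; "hand": the closure, from 0 (fully open) to 1 (shut). In form: [{"ax": .., "ay": .., "az": .., "dx": .., "dy": .., "dz": .., "hand": ..}, ...]. A call has 1 to 10 rows; each row is the pose to reach, as a shift and turn from the pose commanded when the call began, along the tool's axes at that moment; what a row does not reach only later rows make up. A row lasts 1/10 s, in which the tool goes at most 50 mm and 8.59 degrees, less where a joint would pass 70% of its speed; a pose out of reach is approached as far as the arm can. A call with a gripper value outside its range is refused whole. The fingers move at their own pace and stop on an object; the grip force is fixed at half the most. Time passes only in rows, so rows that repeat a pose let the fingers close. It gives the time, the measured TCP pose, the force, the opening and the grip force at its end, in the units of the state.
- read_state(): the state, without advancing time (a new reading comes with each control period).
- get_image(name): name is "scene" or "top" or "wrist"; returns a dict with "pixels" (420x560x3 uint8, red, green, blue), "mtx" (3x3 intrinsics, pixels), "k1" (the pictures are not rectified: a ray, as slopes to the right and down, at radius r is drawn at 1 + k1 r^2 times it, then the intrinsics apply), "R" (3x3) and "t" (3): a world point X has camera coordinates R X + t. Camera axes: x right, y down, z forward; pixel columns grow to the right and rows downward; lengths in mm; the calibration is good to about 2 mm. A picture is of the moment at which its call begins. There is no depth.
- finish_job(): hands the job in; it is judged then, once.
The state is a dict: "clock": time; "qpos": joint angles; "qd": joint speeds; "tau": joint torques, N m; "eef_pos": TCP position; "tool_rot": TCP orientation; "force": force on the tool from outside, world axes, zero at the start; "torque": the same for the moment, N m; "width": finger opening in mm; "gripper_force": force on a finger pad.
Only numpy, scipy, OpenCV 4.12 (cv2) and the standard library are available. Lean on these libraries where they do the work, as an engineer would, in place of code of your own. Each camera call takes 0.05 s, during which the arm holds its last target. There are 200 camera calls.

### The job

Take the two small stacks of cut steel parts apart and set each part flat on its own fixture: the large plate, the narrow bar and the square plate each squarely inside the corner stops of the nest of its size, and the slotted ring down over the keyed post, turned so that its slot goes over the key and it lies on the board. Leave the tape measure and the pliers where they are.

Things in the scene. Friction and masses are not known exactly. Their poses are not given: they have to be found in the camera images.
- base_plate_c (a point): large rectangular dark steel plate 120x62x14 mm with four small holes near its corners; lies flat on the table, the bar lies on it. The point is its centre, half-way up; y = long direction, x = across the 62 mm width, z up. About 0.5 kg.
- bar_c (a point): narrow bright steel bar 92x38x16 mm with a hole near each end; starts lying lengthwise on the large plate. The point is its centre, half-way up; y = long direction, x = across the 38 mm width, z up. About 0.3 kg.
- square_plate_c (a point): square dark steel plate 62x62x16 mm with one 20 mm hole in the middle; lies flat on the table, the slotted ring lies on it. The point is its centre, half-way up; x and y along its sides, z up. About 0.36 kg.
- slot_ring_c (a point): C-shaped bright steel ring, outside diameter 48 mm, bore 30 mm, 20 mm high, with a 16 mm wide slot cut through one side of its wall over the full height; starts lying on the square plate. The point is on its axis, half-way up; +y points from the axis out through the slot, z up. About 0.16 kg. It can be held across its diameter along x.
- plate_nest_seat (a point): nest of the large plate, the biggest board: fixed plywood board 152x94x10 mm, aluminium angle stops at its four corners (10 mm high, 6 mm thick, legs 18 mm, open between) enclosing 136x78 mm. The point: centre of the board's upper face, 10 mm above the table, where the part rests; y = long direction of the opening, x across, z up.
- bar_nest_seat (a point): nest of the narrow bar, the slimmest board: fixed plywood board 124x70x10 mm, aluminium angle stops at its four corners (10 mm high, 6 mm thick, legs 18 mm, open between) enclosing 108x54 mm. The point: centre of the board's upper face, 10 mm above the table, where the part rests; y = long direction of the opening, x across, z up.
- square_nest_seat (a point): nest of the square plate, a square board with corner stops and no post: fixed plywood board 94x94x10 mm, aluminium angle stops at its four corners (10 mm high, 6 mm thick, legs 18 mm, open between) enclosing 78x78 mm. The point: centre of the board's upper face, 10 mm above the table, where the part rests; y = long direction of the opening, x across, z up. (It is square, so x and y are alike.)
- ring_post_seat (a point): keyed post for the slotted ring: fixed plywood board 90x90x10 mm, dark steel post 20 mm in diameter, tapered at its top, 31 mm above the board; a key (fin 7 mm wide, 16 mm high) reaches out on one side to 22 mm from the axis. The point: post axis at the board's upper face, 10 mm above the table; +y from the axis along the key, z up. The ring drops to the board only with its slot over the key.
- tape_measure_c (a point): yellow tape measure, 36x68x62 mm, standing loose on the table, a bystander; the point is its centre.
- pliers_c (a point): pliers with red handles, 182x48x10 mm, lying loose on the table, a bystander; the point is its centre.
There are look-alikes about, which are no part of the job. What is shaped like the part that bears ring_post_seat but turquoise is not meant.

How it is judged:
By the outcome, as a careful person would: the job done as asked, in the order asked, and still so for the second after the job is handed in, with the robot touching nothing.
It also fails if it takes over 99 s, if anything falls off the work surface, if the arm or the gripper's body presses on something with over 40 N, if the wrist force passes 120 N, or if a joint passes its speed limit or range.

## Working session

There is one attempt and no reset: what is moved stays moved. The work goes in short steps, Python scripts to look and compute and a tool call to move; the robot and the scene stay as the last step left them, time stands still between calls to the robot, and variables do not carry over. Pictures are saved under pics/ and viewed, at most 14 in all, crops included, and the job is handed in when it is done.

Besides the shell and the picture viewer there is one more tool, called as name(argument=value, ...) on one line, values as JSON. send_rows: Moves the arm, as the interface text tells. Its arguments: {"type":"object","properties":{"series":{"type":"array","items":{"type":"object","properties":{"ax":{"type":"number"},"ay":{"type":"number"},"az":{"type":"number"},"dx":{"type":"number"},"dy":{"type":"number"},"dz":{"type":"number"},"hand":{"type":"number"}}}}},"required":["series"]}

```bash
ls; mkdir -p pics; cat > h.py <<'E'
import numpy as np, cv2, json
from cell import read_state, get_image, finish_job
def grab(n,name):
    d=get_image(n); cv2.imwrite(f'pics/{name}.png',cv2.cvtColor(np.array(d['pixels'],np.uint8),cv2.COLOR_RGB2BGR))
    np.savez(f'pics/{name}.npz',**{k:np.array(v) for k,v in d.items()}); return d
def load(name): return np.load(f'pics/{name}.npz')
def ray(d,uv):
    uv=np.atleast_2d(np.array(uv,float)); K=np.array(d['mtx']);k=float(d['k1'])
    p=(np.c_[uv,np.ones(len(uv))]@np.linalg.inv(K).T)[:,:2]
    s=p.copy()
    for _ in range(30): s=p/(1+k*(s**2).sum(1,keepdims=True))
    R=np.array(d['R']);t=np.array(d['t']).ravel()
    return -R.T@t, np.c_[s,np.ones(len(s))]@R
def onz(d,uv,z):
    c,v=ray(d,uv); return (c+v*((z-c[2])/v[:,2:]))[:,:2]
def proj(d,X):
    X=np.atleast_2d(X);c=X@np.array(d['R']).T+np.array(d['t']).ravel();s=c[:,:2]/c[:,2:]
    s=s*(1+float(d['k1'])*(s**2).sum(1,keepdims=True));K=np.array(d['mtx'])
    return (np.c_[s,np.ones(len(s))]@K.T)[:,:2]
E
python3 - <<'E'
from h import *
for n in('scene','top','wrist'):
    d=grab(n,n+'0'); print(n,d['mtx'],d['k1'],-np.array(d['R']).T@np.array(d['t']))
print(read_state())
E
```

```text
pics
scene [[390.85164825   0.         280.12244456]
 [  0.         390.85164825 208.79421178]
 [  0.           0.           1.        ]] -0.09472292609680656 [-311.55037498 -381.85992225  778.43605844]
top [[409.93165365   0.         286.48071669]
 [  0.         409.93165365 208.02243137]
 [  0.           0.           1.        ]] 0.0031905199515867427 [ 299.17576396   77.36201622 1181.95977691]
wrist [[362.71248042   0.         280.28665298]
 [  0.         362.71248042 210.88151935]
 [  0.           0.           1.        ]] -0.022651933886936905 [161.37374273 635.37727418 373.33276632]
{'clock': 0.15, 'qpos': array([-1.2627974 ,  0.62915095,  0.03845058,  1.51808114, -0.02700998,
        0.99630323, -0.02001589]), 'qd': array([-0.00064809, -0.00173447, -0.00090964, -0.00234644, -0.000656  ,
       -0.00157859,  0.00086801]), 'tau': array([ 1.84647717e-03, -5.63807130e+01,  1.22799866e+00, -1.93649429e+01,
        1.11836879e-02,  7.45794678e-03, -1.40439946e-05]), 'eef_pos': array([237.1542062 , 604.71281461, 230.60745815]), 'tool_rot': array([-3.14016765e+00, -8.15206525e-07,  2.76777193e+00]), 'force': array([ 0.06670803, -0.0670351 ,  0.10907851]), 'torque': array([-0.02078874,  0.08105135, -0.00806119]), 'gripper_force': 0.0, 'width': 85.51416610444156}
```

View pics/top0.png

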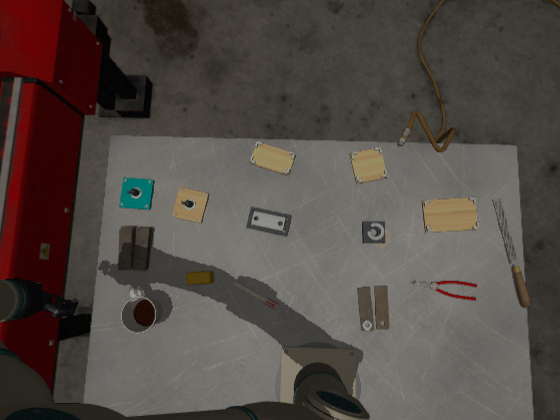

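View pics/scene0.png

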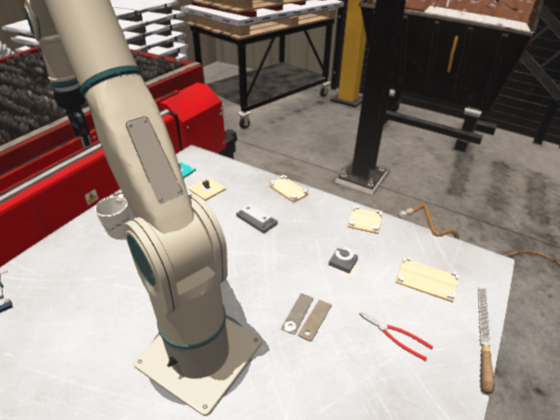

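The top view shows everything: the plate+bar stack at (269,221), the square+ring stack at (374,232), the plate nest at (450,215), the bar nest at (273,157), the square nest at (368,165), and the wooden post board at (190,205). The turquoise look-alike is at (136,193). The scene view agrees with this.

```bash
cat > m.py <<'E'
from h import *
def blobs(name,lo,hi,z,amin=150,amax=1e9):
    d=load(name); hsv=cv2.cvtColor(d['pixels'],cv2.COLOR_RGB2HSV)
    m=cv2.inRange(hsv,np.array(lo),np.array(hi)); m=cv2.morphologyEx(m,cv2.MORPH_CLOSE,np.ones((3,3),np.uint8))
    out=[]
    for c in cv2.findContours(m,cv2.RETR_EXTERNAL,cv2.CHAIN_APPROX_NONE)[0]:
        a=cv2.contourArea(c)
        if not amin<a<amax: continue
        w=onz(d,c[:,0,:],z).astype(np.float32)
        (cx,cy),(ww,hh),_=r=cv2.minAreaRect(w); b=cv2.boxPoints(r)
        e=[b[1]-b[0],b[2]-b[1]]; e=max(e,key=np.linalg.norm)
        out.append((c[:,0,:].mean(0).round(0),a,np.round([cx,cy],1),np.round(sorted([ww,hh]),1),round(float(np.degrees(np.arctan2(e[1],e[0])))%180,1)))
    return out
E
python3 - <<'E'
from m import *
d=load('top0')
im=cv2.imread('pics/top0.png')
a=cv2.resize(im[130:260,160:490],None,fx=2.4,fy=2.4,interpolation=cv2.INTER_CUBIC); cv2.imwrite('pics/tc.png',a)
for b in blobs('top0',(10,50,110),(32,200,255),10): print(b)
for p in [(269,221),(374,232),(450,215),(273,157),(368,165),(190,205)]: print(p,onz(d,p,20))
hsv=cv2.cvtColor(d['pixels'],cv2.COLOR_RGB2HSV)
for p in [(269,221),(250,215),(381,240),(450,215),(330,200),(183,212)]:print(p,hsv[p[1],p[0]])
E
```

```text
(array([450., 216.]), 1576.0, array([ 481.4, -374.7]), array([ 95.5, 153.5]), 95.1)
(array([189., 204.]), 889.0, array([490.5, 379.3]), array([89.3, 91.2]), 168.6)
(array([369., 167.]), 861.0, array([ 621.9, -140. ]), array([93.8, 95.2]), 13.6)
(array([272., 158.]), 817.5, array([636.4, 144.2]), array([ 72. , 123.3]), 74.2)
(269, 221) [[446.46074275 145.53267203]]
(374, 232) [[ 423.05299669 -153.48982016]]
(450, 215) [[ 477.55314397 -369.48572194]]
(273, 157) [[635.67177192 140.45572898]]
(368, 165) [[ 618.48654271 -137.10646461]]
(190, 205) [[486.78650429 374.90821454]]
(269, 221) [ 30   9 140]
(250, 215) [75  8 63]
(381, 240) [90  9 60]
(450, 215) [ 18 109 150]
(330, 200) [ 21  16 112]
(183, 212) [ 18 111 152]
```

View pics/tc.png

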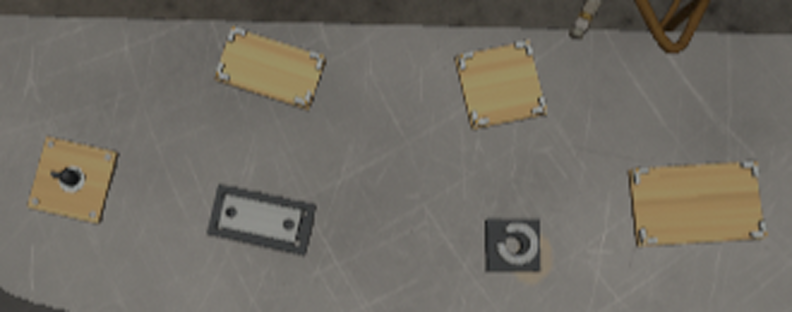

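The crop confirms the layout: ring slot pointing left (toward the post side), bar lying lengthwise on the plate, and the post's key pointing to the upper left. Next I'll take a wrist view over the left half.

```bash
cat > go.py <<'E'
import sys, numpy as np, json, os
from scipy.spatial.transform import Rotation as Ro
from cell import read_state
# usage: go.py x y z yaw_deg  (yaw mod 180, closest to neutral az+90); relative move from current measured pose
def rel(x,y,z,yawd,s=None,exact=False):
    s=s or read_state(); p=np.array(s['eef_pos']); R=Ro.from_euler('xyz',s['tool_rot'])
    if not exact:
        n=np.degrees(np.arctan2(y,x))+90; yawd=n+(yawd-n+90)%180-90
    T=Ro.from_euler('xyz',[180,0,yawd],degrees=True)
    d=R.inv().apply(np.array([x,y,z])-p)/10; a=(R.inv()*T).as_rotvec()
    print('p',p.round(1),'yaw',np.degrees(s['tool_rot'][2]).round(1),'-> yaw',round(yawd,1),'| d cm',d.round(2),'a',a.round(3),'t',s['clock'],'F',np.round(s['force'],1),'w',round(s['width'],1))
if __name__=='__main__': rel(*map(float,sys.argv[1:5]),exact=len(sys.argv)>5)
E
python3 go.py 520 200 260 111
```

```text
p [237.2 604.7 230.6] yaw 158.6 -> yaw 111.0 | d cm [-41.11 -27.35  -2.9 ] a [-0.001  0.001  0.83 ] t 0.15 F [ 0.1 -0.1  0.1] w 85.5
```

send_rows(series=[{"dx": -41.1, "dy": -27.3, "dz": -2.9, "ax": 0, "ay": 0, "az": 0.83, "hand": 0}, {"dx": -41.1, "dy": -27.3, "dz": -2.9, "ax": 0, "ay": 0, "az": 0.83, "hand": 0}, {"dx": -41.1, "dy": -27.3, "dz": -2.9, "ax": 0, "ay": 0, "az": 0.83, "hand": 0}, {"dx": -41.1, "dy": -27.3, "dz": -2.9, "ax": 0, "ay": 0, "az": 0.83, "hand": 0}, {"dx": -41.1, "dy": -27.3, "dz": -2.9, "ax": 0, "ay": 0, "az": 0.83, "hand": 0}, {"dx": -41.1, "dy": -27.3, "dz": -2.9, "ax": 0, "ay": 0, "az": 0.83, "hand": 0}, {"dx": -41.1, "dy": -27.3, "dz": -2.9, "ax": 0, "ay": 0, "az": 0.83, "hand": 0}, {"dx": -41.1, "dy": -27.3, "dz": -2.9, "ax": 0, "ay": 0, "az": 0.83, "hand": 0}, {"dx": -41.1, "dy": -27.3, "dz": -2.9, "ax": 0, "ay": 0, "az": 0.83, "hand": 0}, {"dx": -41.1, "dy": -27.3, "dz": -2.9, "ax": 0, "ay": 0, "az": 0.83, "hand": 0}])

```text
clock: 1.15
eef_pos: [521.4, 198.4, 260.5]
tool_rot: [3.141, 0.0, 1.937]
force: [0.9, 0.1, -0.5]
width: 85.4
gripper_force: 0.0
```

```bash
python3 - <<'E'
from m import *
grab('wrist','w1')
for b in blobs('w1',(10,60,100),(32,220,255),10,800): print(b)
E
python3 go.py 520 200 260 111
```

```text
(array([269., 392.]), 931.5, array([ 614.6, -101.2]), array([34.7, 93.9]), 11.9)
(array([361., 238.]), 5186.5, array([637.7, 146.8]), array([ 75.3, 124.1]), 72.7)
(array([313.,  14.]), 2634.5, array([498.5, 342.3]), array([44.8, 99.4]), 21.1)
p [526.6 189.6 261.3] yaw 110.4 -> yaw 111.0 | d cm [ 1.21 -0.25  0.12] a [ 0.003  0.008 -0.011] t 1.2 F [ 4.  -6.   1.3] w 85.2
```

View pics/w1.png

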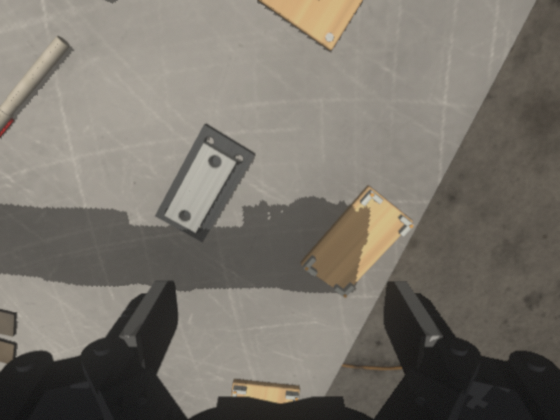

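The wrist view shows plate+bar at (205,183), the bar nest at (357,240) partly in shadow, and the post board just cut off at the top edge. I'll settle the arm and measure the stack.

send_rows(series=[{"dx": 0, "dy": 0, "dz": 0, "hand": 0}, {"dx": 0, "dy": 0, "dz": 0, "hand": 0}, {"dx": 0, "dy": 0, "dz": 0, "hand": 0}])

```text
invalid input at $.series[0]: expected keys ax, ay, az, dx, dy, dz, hand
```

```bash
python3 - <<'E'
from m import *
d=grab('wrist','w2')
for b in blobs('w2',(10,60,70),(32,220,255),10,800): print('nest',b)
g=cv2.cvtColor(d['pixels'],cv2.COLOR_RGB2GRAY); hsv=cv2.cvtColor(d['pixels'],cv2.COLOR_RGB2HSV)
print(g[150:215:6,160:260:5])
E
python3 go.py 520 200 260 111
```

```text
nest (array([265., 387.]), 1508.5, array([ 616.8, -109.3]), array([50.2, 93.7]), 13.3)
nest (array([354., 229.]), 5441.5, array([636.3, 147. ]), array([ 71.9, 124. ]), 73.0)
nest (array([313.,  10.]), 1437.0, array([504.8, 338.5]), array([31.9, 73.3]), 20.5)
[[158 161 159 154 138  92 143 182 183 117  89  94 181 179 159  78  95  94
  119 153]
 [153 154 156 152  92  93 180 181 180 177 113 136 178 181 124  94  92  95
  155 154]
 [153 154 150 111  89 171 180 182 180 174 179 179 179 168  82  91  93 152
  151 152]
 [156 153 148  89 105 179 181 180 175 178 179 175 177  69  91  92 124 155
  154 156]
 [152 148  90  89 177 177 180 179 176 178 176 178 123  92  90 106 152 155
  162 154]
 [150 122  87 156 176 178 177 174 177 179 174 166  84  88  91 151 151 152
  152 162]
 [148  87  92 176 175 177 175 175 178 171 176  73  89  90 130 150 150 148
  150 151]
 [ 99  88 170 172 177 176 173 175 173 175 121  90  88  99 149 148 148 150
  149 150]
 [ 86 112 171 174 172 171 174 176 170 164  76  87  89 149 148 149 148 149
  149 150]
 [ 87 171 167 150  72  89 175 167 173  67  87  89 145 149 150 155 153 111
  108 119]
 [ 89  86 151 169  91 101 169 171 120  86  86 120 151 151 152 154 149  90
   90  91]]
p [524.4 192.9 260.9] yaw 110.4 -> yaw 111.0 | d cm [ 0.82 -0.17  0.09] a [ 0.002  0.005 -0.011] t 1.25 F [ 0.4 -0.1  0.4] w 85.7
```

```bash
python3 - <<'E'
from m import *
d=load('w2')
for b in blobs('w2',(0,0,165),(180,40,255),30,1200,6000): print('bar',b)
d=load('top0')
for b in blobs('top0',(0,0,120),(180,40,255),30,150,1000): print('bar top',b)
for b in blobs('top0',(0,0,30),(180,60,80),14,150,3000): print('dark top',b)
E
```

```text
bar (array([ 55., 319.]), 2643.5, array([324.2, -77.3]), array([ 89.5, 108.9]), 140.2)
bar (array([197., 177.]), 2739.5, array([447.6, 150.9]), array([36.5, 90.3]), 79.5)
bar (array([26., 40.]), 1270.0, array([260.6, 211.9]), array([ 51.6, 102.1]), 97.0)
bar top (array([268., 221.]), 353.0, array([446.4, 148.5]), array([35.6, 90.6]), 79.3)
bar top (array([168., 186.]), 153.0, array([535. , 440.5]), array([48.9, 85.6]), 86.6)
dark top (array([366., 309.]), 348.5, array([ 212.3, -133.8]), array([ 46.4, 114.7]), 5.6)
dark top (array([  7., 300.]), 607.5, array([206. , 865.7]), array([ 53.3, 114.6]), 8.0)
dark top (array([373., 232.]), 446.0, array([ 424.5, -151.9]), array([60.6, 62.8]), 90.0)
dark top (array([269., 221.]), 842.5, array([446.9, 146.6]), array([ 62.1, 121.6]), 79.0)
dark top (array([ 10., 159.]), 170.0, array([618.1, 919.4]), array([  9.2, 492.9]), 179.7)
```

send_rows(series=[{"ax": 0, "ay": 0, "az": 0, "dx": 0, "dy": 0, "dz": 0, "hand": 0}, {"ax": 0, "ay": 0, "az": 0, "dx": 0, "dy": 0, "dz": 0, "hand": 0}, {"ax": 0, "ay": 0, "az": 0, "dx": 0, "dy": 0, "dz": 0, "hand": 0}])

```text
clock: 1.55
eef_pos: [519.2, 202.7, 260.0]
tool_rot: [-3.141, -0.001, 1.941]
force: [0.5, 0.1, -0.3]
width: 85.3
gripper_force: 0.0
```

```bash
python3 - <<'E'
from m import *
grab('wrist','w3')
for b in blobs('w3',(10,60,70),(32,220,255),10,800): print('nest',b)
for b in blobs('w3',(0,0,165),(180,40,255),30,2300,3500): print('bar',b)
E
python3 go.py 447.5 150 130 79.4;python3 go.py 447.5 150 15 79.4
```

```text
nest (array([358., 244.]), 5338.0, array([637.6, 146.9]), array([ 75.5, 124.3]), 72.5)
nest (array([314.,  16.]), 3131.5, array([497.6, 345.1]), array([ 49.4, 106.1]), 21.3)
bar (array([200., 191.]), 2617.5, array([447.6, 151. ]), array([36.3, 89.8]), 79.5)
p [519.3 202.5 260.1] yaw 111.2 -> yaw 79.4 | d cm [-2.31 -8.59 13.01] a [-0.001 -0.001  0.555] t 1.6 F [-0.2 -1.5  0.1] w 85.4
p [519.3 202.5 260.1] yaw 111.2 -> yaw 79.4 | d cm [-2.32 -8.58 24.51] a [-0.001 -0.001  0.555] t 1.6 F [-0.2 -1.5  0.1] w 85.4
```

send_rows(series=[{"ax": 0, "ay": 0, "az": 0.25, "dx": -1.2, "dy": -4.5, "dz": 6, "hand": 0}, {"ax": 0, "ay": 0, "az": 0.555, "dx": -2.4, "dy": -8.6, "dz": 12, "hand": 0}, {"ax": 0, "ay": 0, "az": 0.555, "dx": -2.4, "dy": -8.6, "dz": 15, "hand": 0}, {"ax": 0, "ay": 0, "az": 0.555, "dx": -2.4, "dy": -8.6, "dz": 17, "hand": 0}, {"ax": 0, "ay": 0, "az": 0.555, "dx": -2.4, "dy": -8.6, "dz": 18, "hand": 0}, {"ax": 0, "ay": 0, "az": 0.555, "dx": -2.4, "dy": -8.6, "dz": 18, "hand": 0}, {"ax": 0, "ay": 0, "az": 0.555, "dx": -2.4, "dy": -8.6, "dz": 18, "hand": 0}, {"ax": 0, "ay": 0, "az": 0.555, "dx": -2.4, "dy": -8.6, "dz": 18, "hand": 0}])

```text
clock: 2.4
eef_pos: [450.7, 148.8, 82.1]
tool_rot: [3.138, -0.003, 1.385]
force: [-0.6, 0.3, 0.4]
width: 85.5
gripper_force: 0.0
```

```bash
python3 go.py 447.5 150.7 16.5 79.5
```

```text
p [450.7 148.8  82.1] yaw 79.3 -> yaw 79.5 | d cm [ 0.11 -0.37  6.55] a [ 0.004 -0.003 -0.003] t 2.4 F [-0.6  0.3  0.4] w 85.5
```

```bash
cat > go.py <<'E'
# go.py did "dx dy dz az" ...   : apply executed final rows to the tracked commanded pose
# go.py to x y z yaw            : rows numbers from tracked pose
import sys, numpy as np, json, os
from scipy.spatial.transform import Rotation as Ro
from cell import read_state
F='cmd.json'
c=json.load(open(F)) if os.path.exists(F) else dict(p=[237.329,605.139,231.313],yaw=158.581)
a=sys.argv[1:]
while a:
    k=a.pop(0)
    T=Ro.from_euler('xyz',[180,0,c['yaw']],degrees=True)
    if k=='did':
        v=[float(a.pop(0)) for _ in range(4)]
        c['p']=list(np.array(c['p'])+10*T.apply(v[:3])); c['yaw']-=np.degrees(v[3])
        json.dump(c,open(F,'w'))
    elif k=='to':
        x,y,z,w=[float(a.pop(0)) for _ in range(4)]
        n=np.degrees(np.arctan2(y,x))+90; w=n+(w-n+90)%180-90
        print('d cm',(T.inv().apply(np.array([x,y,z])-c['p'])/10).round(2),'az',np.radians(c['yaw']-w).round(3))
s=read_state()
print('cmd',np.round(c['p'],1),round(c['yaw'],1),'meas',s['eef_pos'].round(1),np.degrees(s['tool_rot'][2]).round(1),'t',s['clock'],'F',s['force'].round(1),'w',round(s['width'],1),'gf',round(s['gripper_force'],1))
E
python3 go.py did -41.1 -27.3 -2.9 0.83 did -2.4 -8.6 18 .555 to 447.5 150.7 17 79.5
```

```text
d cm [ 0.28 -0.16  6.33] az -0.005
cmd [448.6 147.6  80.3] 79.2 meas [450.7 148.8  82.1] 79.3 t 2.4 F [-0.6  0.3  0.4] w 85.5 gf 0.0
```

send_rows(series=[{"ax": 0, "ay": 0, "az": 0, "dx": 0, "dy": 0, "dz": 0, "hand": 0}, {"ax": 0, "ay": 0, "az": 0, "dx": 0, "dy": 0, "dz": 0, "hand": 0}])

```text
clock: 2.6
eef_pos: [449.4, 148.2, 81.3]
tool_rot: [3.14, -0.001, 1.383]
force: [-0.2, -0.4, -0.4]
width: 85.2
gripper_force: 0.0
```

```bash
python3 go.py to 447.5 150.7 17 79.5
```

```text
d cm [ 0.28 -0.16  6.33] az -0.005
cmd [448.6 147.6  80.3] 79.2 meas [449.4 148.2  81.3] 79.3 t 2.6 F [-0.2 -0.4 -0.4] w 85.2 gf 0.0
```

send_rows(series=[{"ax": 0, "ay": 0, "az": 0, "dx": 0.25, "dy": -0.2, "dz": 2, "hand": 0}, {"ax": 0, "ay": 0, "az": 0, "dx": 0.25, "dy": -0.2, "dz": 4, "hand": 0}, {"ax": 0, "ay": 0, "az": 0, "dx": 0.25, "dy": -0.2, "dz": 5.5, "hand": 0}, {"ax": 0, "ay": 0, "az": 0, "dx": 0.25, "dy": -0.2, "dz": 6.3, "hand": 0}, {"ax": 0, "ay": 0, "az": 0, "dx": 0.25, "dy": -0.2, "dz": 6.3, "hand": 0}, {"ax": 0, "ay": 0, "az": 0, "dx": 0.25, "dy": -0.2, "dz": 6.3, "hand": 0}, {"ax": 0, "ay": 0, "az": 0, "dx": 0.25, "dy": -0.2, "dz": 6.3, "hand": 0.4}, {"ax": 0, "ay": 0, "az": 0, "dx": 0.25, "dy": -0.2, "dz": 6.3, "hand": 1}, {"ax": 0, "ay": 0, "az": 0, "dx": 0.25, "dy": -0.2, "dz": 6.3, "hand": 1}, {"ax": 0, "ay": 0, "az": 0, "dx": 0.25, "dy": -0.2, "dz": 6.3, "hand": 1}])

```text
clock: 3.6
eef_pos: [447.4, 150.6, 18.0]
tool_rot: [3.141, -0.001, 1.383]
force: [-0.7, -0.3, 6.8]
width: 36.3
gripper_force: 60.2
```

```bash
python3 go.py did 0.25 -0.2 6.3 0 to 637 146.5 100 73
```

```text
d cm [ 3.16 18.73 -8.27] az 0.109
cmd [447.1 150.5  17.3] 79.2 meas [447.4 150.6  18. ] 79.2 t 3.6 F [-0.7 -0.3  6.8] w 36.3 gf 60.2
```

send_rows(series=[{"ax": 0, "ay": 0, "az": 0, "dx": 0, "dy": 0, "dz": -2, "hand": 1}, {"ax": 0, "ay": 0, "az": 0, "dx": 0, "dy": 0, "dz": -5, "hand": 1}, {"ax": 0, "ay": 0, "az": 0.05, "dx": 0.8, "dy": 4, "dz": -8.3, "hand": 1}, {"ax": 0, "ay": 0, "az": 0.109, "dx": 1.6, "dy": 8.5, "dz": -8.3, "hand": 1}, {"ax": 0, "ay": 0, "az": 0.109, "dx": 2.4, "dy": 13, "dz": -8.3, "hand": 1}, {"ax": 0, "ay": 0, "az": 0.109, "dx": 2.9, "dy": 16.5, "dz": -8.3, "hand": 1}, {"ax": 0, "ay": 0, "az": 0.109, "dx": 3.15, "dy": 18.2, "dz": -8.3, "hand": 1}, {"ax": 0, "ay": 0, "az": 0.109, "dx": 3.15, "dy": 18.75, "dz": -8.3, "hand": 1}, {"ax": 0, "ay": 0, "az": 0.109, "dx": 3.15, "dy": 18.75, "dz": -8.3, "hand": 1}, {"ax": 0, "ay": 0, "az": 0.109, "dx": 3.15, "dy": 18.75, "dz": -8.3, "hand": 1}])

```text
clock: 4.6
eef_pos: [635.1, 146.5, 99.7]
tool_rot: [-3.139, 0.001, 1.274]
force: [-1.2, 0.0, -3.5]
width: 36.1
gripper_force: 62.0
```

```bash
python3 go.py did 3.15 18.75 -8.3 0.109 to 637 146.5 14 73
```

```text
d cm [ 0.01 -0.02  8.63] az -0.0
cmd [637.2 146.4 100.3] 73.0 meas [635.1 146.5  99.7] 73.0 t 4.6 F [-1.2  0.  -3.5] w 36.1 gf 62.0
```

send_rows(series=[{"ax": 0, "ay": 0, "az": 0, "dx": 0, "dy": 0, "dz": 3, "hand": 1}, {"ax": 0, "ay": 0, "az": 0, "dx": 0, "dy": 0, "dz": 5.5, "hand": 1}, {"ax": 0, "ay": 0, "az": 0, "dx": 0, "dy": 0, "dz": 7, "hand": 1}, {"ax": 0, "ay": 0, "az": 0, "dx": 0, "dy": 0, "dz": 7.8, "hand": 1}, {"ax": 0, "ay": 0, "az": 0, "dx": 0, "dy": 0, "dz": 8.3, "hand": 1}, {"ax": 0, "ay": 0, "az": 0, "dx": 0, "dy": 0, "dz": 8.6, "hand": 1}, {"ax": 0, "ay": 0, "az": 0, "dx": 0, "dy": 0, "dz": 8.6, "hand": 1}, {"ax": 0, "ay": 0, "az": 0, "dx": 0, "dy": 0, "dz": 8.6, "hand": 1}])

```text
clock: 5.4
eef_pos: [637.8, 146.4, 15.1]
tool_rot: [3.14, -0.001, 1.274]
force: [0.4, 0.5, -3.6]
width: 36.0
gripper_force: 62.0
```

```bash
python3 go.py did 0 0 8.6 0
```

```text
cmd [637.2 146.4  14.3] 73.0 meas [637.8 146.4  15.1] 73.0 t 5.4 F [ 0.4  0.5 -3.6] w 36.0 gf 62.0
```

send_rows(series=[{"ax": 0, "ay": 0, "az": 0, "dx": 0, "dy": 0, "dz": 0.1, "hand": 1}, {"ax": 0, "ay": 0, "az": 0, "dx": 0, "dy": 0, "dz": 0.15, "hand": 1}, {"ax": 0, "ay": 0, "az": 0, "dx": 0, "dy": 0, "dz": 0.15, "hand": 0}, {"ax": 0, "ay": 0, "az": 0, "dx": 0, "dy": 0, "dz": 0.15, "hand": 0}, {"ax": 0, "ay": 0, "az": 0, "dx": 0, "dy": 0, "dz": 0.15, "hand": 0}, {"ax": 0, "ay": 0, "az": 0, "dx": 0, "dy": 0, "dz": -1, "hand": 0}, {"ax": 0, "ay": 0, "az": 0, "dx": 0, "dy": 0, "dz": -5, "hand": 0}, {"ax": 0, "ay": 0, "az": 0, "dx": 0, "dy": 0, "dz": -10, "hand": 0}, {"ax": 0, "ay": 0, "az": 0, "dx": 0, "dy": 0, "dz": -15, "hand": 0}])

```text
clock: 6.3
eef_pos: [636.9, 146.1, 166.4]
tool_rot: [-3.141, 0.001, 1.273]
force: [0.9, 0.3, -0.5]
width: 85.2
gripper_force: 0.0
```

```bash
python3 go.py did 0 0 -15 0 to 520 40 260 90 to 560 -130 260 30 to 447 148 200 79
```

```text
d cm [-13.6   -8.09  -9.57] az -0.297
d cm [-28.69   0.71  -9.57] az 0.75
d cm [ -5.41 -18.23  -3.57] az -0.105
cmd [637.2 146.4 164.3] 73.0 meas [636.9 146.1 166.4] 73.0 t 6.3 F [ 0.9  0.3 -0.5] w 85.2 gf 0.0
```

send_rows(series=[{"ax": 0, "ay": 0, "az": -0.1, "dx": -4, "dy": -2.5, "dz": -3, "hand": 0}, {"ax": 0, "ay": 0, "az": -0.2, "dx": -8, "dy": -5, "dz": -6, "hand": 0}, {"ax": 0, "ay": 0, "az": -0.297, "dx": -12, "dy": -7, "dz": -9, "hand": 0}, {"ax": 0, "ay": 0, "az": -0.297, "dx": -13.6, "dy": -8.1, "dz": -9.6, "hand": 0}, {"ax": 0, "ay": 0, "az": -0.297, "dx": -13.6, "dy": -8.1, "dz": -9.6, "hand": 0}, {"ax": 0, "ay": 0, "az": -0.297, "dx": -13.6, "dy": -8.1, "dz": -9.6, "hand": 0}, {"ax": 0, "ay": 0, "az": -0.297, "dx": -13.6, "dy": -8.1, "dz": -9.6, "hand": 0}])

```text
clock: 7.0
eef_pos: [520.4, 41.0, 260.3]
tool_rot: [3.141, -0.001, 1.572]
force: [0.0, 1.0, 0.1]
width: 85.3
gripper_force: 0.0
```

```bash
python3 go.py did -13.6 -8.1 -9.6 -.297; python3 - <<'E'
from m import *
grab('wrist','w4');grab('top','top1')
for n in('w4','top1'):
  print(n)
  for b in blobs(n,(10,60,70),(32,220,255),10,800): print('nest',b)
  for b in blobs(n,(0,0,160 if n=='w4' else 120),(180,40,255),26,150 if n=='top1' else 1800,4000): print('bar',b)
  for b in blobs(n,(0,0,30),(180,60,105 if n=='w4' else 80),14,150 if n=='top1' else 3000,9000): print('plate',b)
E
```

```text
cmd [519.9  40.  260.3] 90.0 meas [520.4  41.  260.3] 90.1 t 7.0 F [0.  1.  0.1] w 85.3 gf 0.0
w4
nest (array([ 49., 329.]), 1706.0, array([ 219.7, -169.6]), array([ 33. , 114.3]), 2.0)
nest (array([358., 303.]), 3906.5, array([ 622.2, -135.1]), array([93.1, 97.8]), 103.2)
nest (array([394.,  62.]), 8112.0, array([636.9, 146.6]), array([ 70.6, 124.6]), 73.4)
bar (array([401.,  64.]), 3670.0, array([638.1, 146.4]), array([37.1, 91.5]), 73.0)
plate (array([210.,  61.]), 7764.5, array([450.8, 149.7]), array([ 64.8, 119.9]), 79.3)
top1
nest (array([447., 215.]), 1560.5, array([ 481. , -372.2]), array([ 94.6, 153.1]), 95.4)
nest (array([190., 204.]), 890.5, array([490., 379.]), array([90.1, 90.3]), 78.6)
nest (array([367., 165.]), 890.0, array([ 622. , -139.7]), array([94.6, 94.9]), 13.0)
bar (array([268., 154.]), 275.0, array([641.3, 153.8]), array([ 46.8, 100. ]), 64.1)
plate (array([367., 311.]), 210.0, array([ 203. , -135.4]), array([47.5, 92.9]), 5.9)
plate (array([147., 308.]), 1464.0, array([188. , 477.7]), array([114.3, 136.8]), 143.7)
plate (array([146., 250.]), 198.5, array([360.4, 503.6]), array([ 55.7, 122.9]), 177.7)
plate (array([373., 232.]), 446.0, array([ 424.5, -151.9]), array([60.6, 62.8]), 90.0)
plate (array([ 10., 159.]), 155.5, array([619.7, 919.2]), array([  8.8, 496.1]), 179.7)
```

View pics/w4.png

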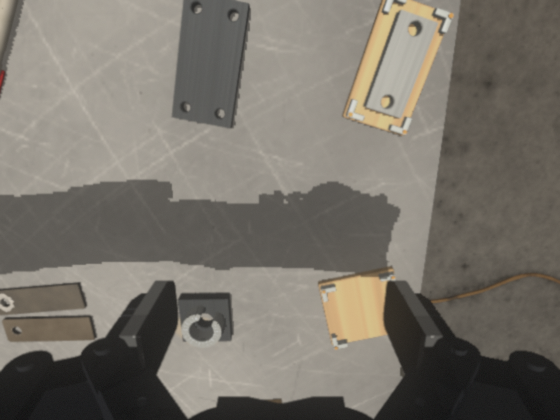

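```bash
python3 - <<'E'
from m import *
d=load('w4'); w=onz(d,[(197,8),(233,15.5),(186,107),(220,113.5)],14); print(w,w.mean(0))
E
python3 go.py to 448.5 148.5 80 79.3
```

```text
[[440.97487126 198.86241588]
 [475.31420339 192.23416617]
 [423.3493572  106.96485587]
 [458.27467682 100.36404181]] [449.47827717 149.60636993]
d cm [10.85 -7.14 18.03] az 0.187
cmd [519.9  40.  260.3] 90.0 meas [520.3  41.  259.7] 90.1 t 7.1 F [-0.5  0.1 -0.5] w 85.4 gf 0.0
```

send_rows(series=[{"ax": 0, "ay": 0, "az": 0.09, "dx": 3, "dy": -2, "dz": 4, "hand": 0}, {"ax": 0, "ay": 0, "az": 0.187, "dx": 6.5, "dy": -4.2, "dz": 8, "hand": 0}, {"ax": 0, "ay": 0, "az": 0.187, "dx": 9.5, "dy": -6.2, "dz": 12, "hand": 0}, {"ax": 0, "ay": 0, "az": 0.187, "dx": 10.9, "dy": -7.05, "dz": 16, "hand": 0}, {"ax": 0, "ay": 0, "az": 0.187, "dx": 10.9, "dy": -7.05, "dz": 19, "hand": 0}, {"ax": 0, "ay": 0, "az": 0.187, "dx": 10.9, "dy": -7.05, "dz": 20, "hand": 0}, {"ax": 0, "ay": 0, "az": 0.187, "dx": 10.9, "dy": -7.05, "dz": 20.5, "hand": 0}, {"ax": 0, "ay": 0, "az": 0.187, "dx": 10.9, "dy": -7.05, "dz": 21, "hand": 0}, {"ax": 0, "ay": 0, "az": 0.187, "dx": 10.9, "dy": -7.05, "dz": 21.5, "hand": 0}, {"ax": 0, "ay": 0, "az": 0.187, "dx": 10.9, "dy": -7.05, "dz": 22, "hand": 0}])

```text
clock: 8.1
eef_pos: [450.7, 148.9, 41.0]
tool_rot: [3.139, -0.001, 1.383]
force: [-0.5, 0.4, -0.0]
width: 85.4
gripper_force: 0.0
```

```bash
python3 go.py did 10.9 -7.05 22 .187 to 449.3 149.3 -2 79.4
```

```text
d cm [ 0.02 -0.02  4.23] az -0.002
cmd [449.4 149.   40.3] 79.3 meas [450.7 148.9  41. ] 79.2 t 8.1 F [-0.5  0.4 -0. ] w 85.4 gf 0.0
```

send_rows(series=[{"ax": 0, "ay": 0, "az": 0, "dx": 0, "dy": 0, "dz": 1.5, "hand": 0}, {"ax": 0, "ay": 0, "az": 0, "dx": 0, "dy": 0, "dz": 2.8, "hand": 0}, {"ax": 0, "ay": 0, "az": 0, "dx": 0, "dy": 0, "dz": 3.7, "hand": 0}, {"ax": 0, "ay": 0, "az": 0, "dx": 0, "dy": 0, "dz": 4.2, "hand": 0}, {"ax": 0, "ay": 0, "az": 0, "dx": 0, "dy": 0, "dz": 4.2, "hand": 0}, {"ax": 0, "ay": 0, "az": 0, "dx": 0, "dy": 0, "dz": 4.2, "hand": 0.2}, {"ax": 0, "ay": 0, "az": 0, "dx": 0, "dy": 0, "dz": 4.2, "hand": 0.4}, {"ax": 0, "ay": 0, "az": 0, "dx": 0, "dy": 0, "dz": 4.2, "hand": 1}, {"ax": 0, "ay": 0, "az": 0, "dx": 0, "dy": 0, "dz": 4.2, "hand": 1}, {"ax": 0, "ay": 0, "az": 0, "dx": 0, "dy": 0, "dz": 4.2, "hand": 1}])

```text
clock: 9.1
eef_pos: [449.4, 149.2, -0.8]
tool_rot: [3.141, -0.001, 1.384]
force: [-0.5, 0.3, 6.7]
width: 60.3
gripper_force: 64.7
```

```bash
python3 go.py did 0 0 4.2 0 to 449 149 100 79 to 480.5 -373.5 100 95.3
```

```text
d cm [-1.000e-02 -4.000e-02 -1.017e+01] az 0.005
d cm [-50.76  12.77 -10.17] az -0.28
cmd [449.4 149.   -1.7] 79.3 meas [449.4 149.2  -0.8] 79.3 t 9.1 F [-0.5  0.3  6.7] w 60.3 gf 64.7
```

send_rows(series=[{"ax": 0, "ay": 0, "az": 0, "dx": 0, "dy": 0, "dz": -2, "hand": 1}, {"ax": 0, "ay": 0, "az": 0, "dx": -1, "dy": 0.2, "dz": -5, "hand": 1}, {"ax": 0, "ay": 0, "az": -0.05, "dx": -4, "dy": 1, "dz": -8, "hand": 1}, {"ax": 0, "ay": 0, "az": -0.1, "dx": -8, "dy": 2, "dz": -10.2, "hand": 1}, {"ax": 0, "ay": 0, "az": -0.15, "dx": -12, "dy": 3, "dz": -10.2, "hand": 1}, {"ax": 0, "ay": 0, "az": -0.2, "dx": -16, "dy": 4, "dz": -10.2, "hand": 1}, {"ax": 0, "ay": 0, "az": -0.24, "dx": -20, "dy": 5, "dz": -10.2, "hand": 1}, {"ax": 0, "ay": 0, "az": -0.28, "dx": -24, "dy": 6, "dz": -10.2, "hand": 1}, {"ax": 0, "ay": 0, "az": -0.28, "dx": -28, "dy": 7, "dz": -10.2, "hand": 1}, {"ax": 0, "ay": 0, "az": -0.28, "dx": -32, "dy": 8, "dz": -10.2, "hand": 1}])

```text
clock: 10.1
eef_pos: [467.9, -181.9, 100.4]
tool_rot: [-3.141, -0.0, 1.664]
force: [0.9, 0.5, -4.8]
width: 60.4
gripper_force: 68.6
```

```bash
python3 go.py did -32 8 -10.2 -.28 to 481 -373.5 100 95.3; python3 - <<'E'
from m import *
for b in blobs('scene0',(10,50,90),(32,220,255),10,300): print('nest',b)
E
```

```text
d cm [-19.36  -0.55   0.03] az 0.0
cmd [ 468.5 -180.3  100.3] 95.3 meas [ 467.9 -181.9  100.4] 95.3 t 10.1 F [ 0.9  0.5 -4.8] w 60.4 gf 68.6
nest (array([486., 369.]), 461.5, array([ 288.7, -562. ]), array([ 27.6, 118.8]), 10.7)
nest (array([229., 367.]), 1158.5, array([  9.2, -80.5]), array([ 85.9, 221.2]), 19.5)
nest (array([315., 320.]), 503.0, array([ 210.8, -177.4]), array([ 32.3, 113.6]), 2.4)
nest (array([427., 281.]), 1333.5, array([ 477. , -373.9]), array([ 99.4, 149.4]), 95.1)
nest (array([434., 222.]), 340.0, array([ 725.4, -326.5]), array([ 80.3, 184.1]), 55.0)
nest (array([207., 189.]), 402.0, array([484.5, 374.9]), array([94. , 94.1]), 79.0)
nest (array([154., 187.]), 12106.5, array([591.9, 844.7]), array([ 603.8, 1971.5]), 43.1)
nest (array([255.,  53.]), 310.5, array([1817.2, 1098.2]), array([129.5, 634.1]), 26.0)
nest (array([297.,  49.]), 485.0, array([2113. ,  935.4]), array([142.9, 839. ]), 31.1)
nest (array([259.,  23.]), 1189.5, array([2690.3, 1468.4]), array([ 938.6, 1489.3]), 136.5)
nest (array([469.,  12.]), 1684.5, array([5130.5,  209.7]), array([1309.5, 2489.7]), 179.1)
nest (array([352.,  50.]), 1809.0, array([2791.2,  785.7]), array([ 161.8, 2890.2]), 21.8)
nest (array([249.,   3.]), 483.0, array([3156.3, 2063.9]), array([ 594.9, 1188.6]), 124.1)
nest (array([107.,  34.]), 1704.5, array([1929.5, 2722.2]), array([ 272.4, 2632.5]), 57.1)
nest (array([67., 43.]), 2936.0, array([1680.6, 3008.6]), array([ 349. , 3196.8]), 59.2)
```

send_rows(series=[{"ax": 0, "ay": 0, "az": 0, "dx": -4, "dy": -0.1, "dz": 0, "hand": 1}, {"ax": 0, "ay": 0, "az": 0, "dx": -8, "dy": -0.2, "dz": 0, "hand": 1}, {"ax": 0, "ay": 0, "az": 0, "dx": -12, "dy": -0.4, "dz": 0, "hand": 1}, {"ax": 0, "ay": 0, "az": 0, "dx": -15.5, "dy": -0.5, "dz": 0, "hand": 1}, {"ax": 0, "ay": 0, "az": 0, "dx": -18, "dy": -0.55, "dz": 0, "hand": 1}, {"ax": 0, "ay": 0, "az": 0, "dx": -19.3, "dy": -0.55, "dz": 0, "hand": 1}, {"ax": 0, "ay": 0, "az": 0, "dx": -19.3, "dy": -0.55, "dz": 2, "hand": 1}, {"ax": 0, "ay": 0, "az": 0, "dx": -19.3, "dy": -0.55, "dz": 4, "hand": 1}, {"ax": 0, "ay": 0, "az": 0, "dx": -19.3, "dy": -0.55, "dz": 5.5, "hand": 1}, {"ax": 0, "ay": 0, "az": 0, "dx": -19.3, "dy": -0.55, "dz": 6, "hand": 1}])

```text
clock: 11.1
eef_pos: [480.1, -370.9, 38.4]
tool_rot: [-3.139, -0.003, 1.665]
force: [-0.9, -0.4, -4.0]
width: 60.1
gripper_force: 68.5
```

```bash
python3 go.py did -19.3 -.55 6 0 to 480.7 -373 9 95.3; python3 - <<'E'
from m import *
grab('top','top2'); im=cv2.imread('pics/top2.png')
cv2.imwrite('pics/t2c.png',cv2.resize(im[150:260,340:500],None,fx=4,fy=4,interpolation=cv2.INTER_CUBIC))
E
```

```text
d cm [-0.   -0.03  3.13] az 0.0
cmd [ 481.  -372.9   40.3] 95.3 meas [ 480.1 -370.9   38.4] 95.4 t 11.1 F [-0.9 -0.4 -4. ] w 60.1 gf 68.5
```

View pics/t2c.png

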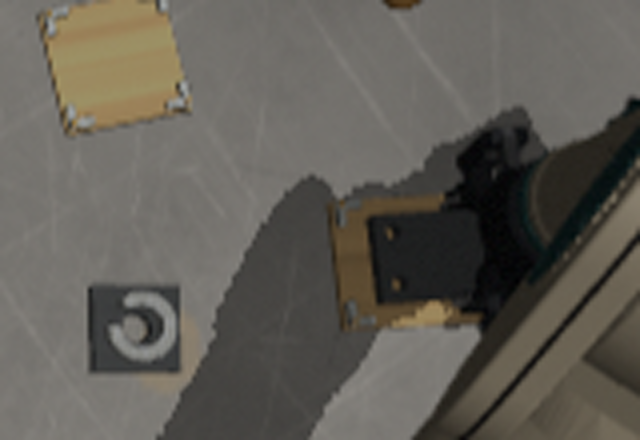

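The crop shows the plate hovering squarely over its nest (about (430,258) in the crop), so I'll lower it.

send_rows(series=[{"ax": 0, "ay": 0, "az": 0, "dx": 0, "dy": 0, "dz": 0, "hand": 1}, {"ax": 0, "ay": 0, "az": 0, "dx": 0, "dy": 0, "dz": 0.5, "hand": 1}, {"ax": 0, "ay": 0, "az": 0, "dx": 0, "dy": 0, "dz": 1.3, "hand": 1}, {"ax": 0, "ay": 0, "az": 0, "dx": 0, "dy": 0, "dz": 2, "hand": 1}, {"ax": 0, "ay": 0, "az": 0, "dx": 0, "dy": 0, "dz": 2.6, "hand": 1}, {"ax": 0, "ay": 0, "az": 0, "dx": 0, "dy": 0, "dz": 3, "hand": 1}, {"ax": 0, "ay": 0, "az": 0, "dx": 0, "dy": 0, "dz": 3.2, "hand": 1}, {"ax": 0, "ay": 0, "az": 0, "dx": 0, "dy": 0, "dz": 3.3, "hand": 1}, {"ax": 0, "ay": 0, "az": 0, "dx": 0, "dy": 0, "dz": 3.3, "hand": 1}])

```text
clock: 12.05
eef_pos: [480.7, -372.7, 9.3]
tool_rot: [3.141, -0.001, 1.664]
force: [-2.6, 5.0, 14.6]
width: 59.9
gripper_force: 70.6
```

```bash
python3 go.py did 0 0 3.3 0
```

```text
cmd [ 481.  -372.9    7.3] 95.3 meas [ 480.7 -372.7    9.3] 95.3 t 12.05 F [-2.6  5.  14.6] w 59.9 gf 70.6
```

send_rows(series=[{"ax": 0, "ay": 0, "az": 0, "dx": 0, "dy": 0, "dz": -0.1, "hand": 0}, {"ax": 0, "ay": 0, "az": 0, "dx": 0, "dy": 0, "dz": -0.1, "hand": 0}, {"ax": 0, "ay": 0, "az": 0, "dx": 0, "dy": 0, "dz": -0.1, "hand": 0}, {"ax": 0, "ay": 0, "az": 0, "dx": 0, "dy": 0, "dz": -1, "hand": 0}, {"ax": 0, "ay": 0, "az": 0, "dx": 0, "dy": 0, "dz": -4, "hand": 0}, {"ax": 0, "ay": 0, "az": 0, "dx": 0, "dy": 0, "dz": -8, "hand": 0}, {"ax": 0, "ay": 0, "az": 0, "dx": 0, "dy": 0, "dz": -12, "hand": 0}])

```text
clock: 12.75
eef_pos: [480.6, -372.8, 128.6]
tool_rot: [-3.141, -0.0, 1.664]
force: [0.9, -0.3, 0.2]
width: 85.7
gripper_force: 0.0
```

```bash
python3 go.py did 0 0 -12 0 to 500 -200 260 90
```

```text
d cm [ 17.04   3.5  -13.27] az 0.093
cmd [ 481.  -372.9  127.3] 95.3 meas [ 480.6 -372.8  128.6] 95.3 t 12.75 F [ 0.9 -0.3  0.2] w 85.7 gf 0.0
```

send_rows(series=[{"ax": 0, "ay": 0, "az": 0.03, "dx": 3, "dy": 0.7, "dz": -3, "hand": 0}, {"ax": 0, "ay": 0, "az": 0.06, "dx": 7, "dy": 1.4, "dz": -6, "hand": 0}, {"ax": 0, "ay": 0, "az": 0.093, "dx": 11, "dy": 2.3, "dz": -9, "hand": 0}, {"ax": 0, "ay": 0, "az": 0.093, "dx": 14.5, "dy": 3, "dz": -12, "hand": 0}, {"ax": 0, "ay": 0, "az": 0.093, "dx": 16.5, "dy": 3.5, "dz": -13.3, "hand": 0}, {"ax": 0, "ay": 0, "az": 0.093, "dx": 17, "dy": 3.5, "dz": -13.3, "hand": 0}, {"ax": 0, "ay": 0, "az": 0.093, "dx": 17, "dy": 3.5, "dz": -13.3, "hand": 0}, {"ax": 0, "ay": 0, "az": 0.093, "dx": 17, "dy": 3.5, "dz": -13.3, "hand": 0}])

```text
clock: 13.55
eef_pos: [499.0, -201.8, 259.6]
tool_rot: [-3.14, 0.001, 1.569]
force: [0.8, -0.1, -0.0]
width: 85.1
gripper_force: 0.0
```

```bash
python3 go.py did 17 3.5 -13.3 .093; python3 - <<'E'
from m import *
d=grab('wrist','w5')
for b in blobs('w5',(10,60,70),(32,220,255),10,1500): print('nest',b)
for b in blobs('w5',(0,0,30),(180,60,105),16,1500,9000): print('plate',b)
for b in blobs('w5',(0,0,160),(180,40,255),36,300,5000): print('ring',b)
E
```

```text
cmd [ 500.  -200.4  260.3] 90.0 meas [ 499.  -201.8  259.6] 89.9 t 13.55 F [ 0.8 -0.1 -0. ] w 85.1 gf 0.0
nest (array([267., 286.]), 2699.0, array([ 482.4, -366.6]), array([ 93.8, 147.9]), 94.9)
nest (array([481., 254.]), 2817.5, array([ 740.7, -304.2]), array([ 87.2, 171.7]), 55.3)
nest (array([ 36., 143.]), 2159.5, array([ 232.6, -172.9]), array([33.5, 88. ]), 1.9)
nest (array([398., 105.]), 7644.0, array([ 624.1, -137.3]), array([94. , 97.4]), 13.3)
plate (array([267., 309.]), 4322.5, array([ 481.6, -375.9]), array([ 75.7, 129.9]), 95.5)
ring (array([104., 305.]), 742.5, array([ 291.6, -355.4]), array([23.3, 82.1]), 82.8)
ring (array([328., 131.]), 872.0, array([ 549.4, -158.4]), array([49.1, 98.5]), 131.3)
ring (array([316.,  39.]), 3899.5, array([534., -77.]), array([ 67.5, 238.5]), 179.1)
ring (array([87., 19.]), 3201.5, array([318.4, -57. ]), array([ 32.9, 153.2]), 172.1)
```

View pics/w5.png

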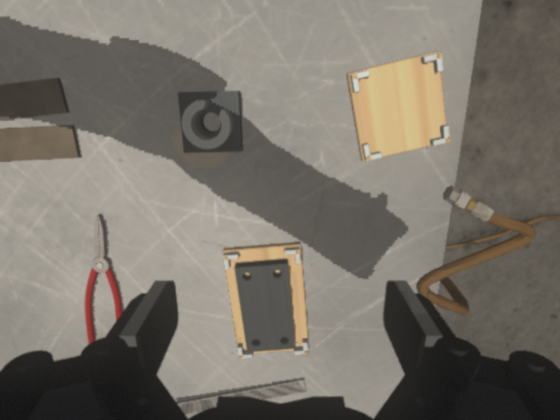

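The large plate is seated in its nest (265,305). The ring on the square plate is at (208,124), in shadow, and the square nest is at (399,105). I'll zoom in on the ring in the w4 and w5 images.

```bash
python3 - <<'E'
from m import *
a=cv2.imread('pics/w4.png')[280:355,165:245];b=cv2.imread('pics/w5.png')[85:160,170:250]
b=cv2.convertScaleAbs(b,alpha=1.7)
cv2.imwrite('pics/rc.png',cv2.resize(np.hstack([a,b]),None,fx=5,fy=5,interpolation=cv2.INTER_CUBIC))
print(cv2.cvtColor(cv2.imread('pics/w5.png'),cv2.COLOR_BGR2GRAY)[90:158:4,176:246:4])
E
```

```text
[[ 91  88  89  90  89  89  87  86  84  84  84  91 108 137 136 137 145 151]
 [ 88  53  53  55  55  56  56  57  58  57  68  91  95  95  95  98  77 150]
 [ 90  55  53  52  54  58  57  58  57  73  92  92  93  95  96  96  69 149]
 [ 90  55  56  53  74  98  98  97  66  76  90  91  92  94  95  96  66 148]
 [ 92  54  54  85  99 100  98  78  58  57  56  76  89  94  94  95  65 150]
 [ 91  60  72  98  99  98  71  56  55  56  56  71  85  74  90  93  63 148]
 [ 92  66  96  99  99  67  53  50  89  92  74  97 101  76  58  76  63 147]
 [ 92  69  98  98  74  56  48  82  91  91  92 100 101  97  62  57  54  97]
 [ 94  79  98 100  67  56  46  84  91  92  90  86 100 101  65  57  51  89]
 [ 93  88 100  99  68  59  49  55  91  91  87  71 101 101  64  56  53  88]
 [ 95  92  98  98  82  67  54  48  57  81  75  83 101 100  60  56  53  89]
 [ 95  96  76  98  99  72  65  55  52  54  59 100 101  90  56  56  53  88]
 [ 96  98  55  96  97  99  84  71  68  79 100 100 100  60  55  56  54  86]
 [ 98  98  56  57  96 100  99  99 100 100  99 101  70  54  55  56  55  92]
 [ 98  97  58  56  57  78  97 100 100 100  96  61  55  56  56  56  54  86]
 [ 96  97  62  56  57  55  57  61  61  55  59  57  57  57  58  60  60  87]
 [ 94  96  96  96  98  95  97  97  97  97  97  98  95  94  91  90  91  90]]
```

View pics/rc.png

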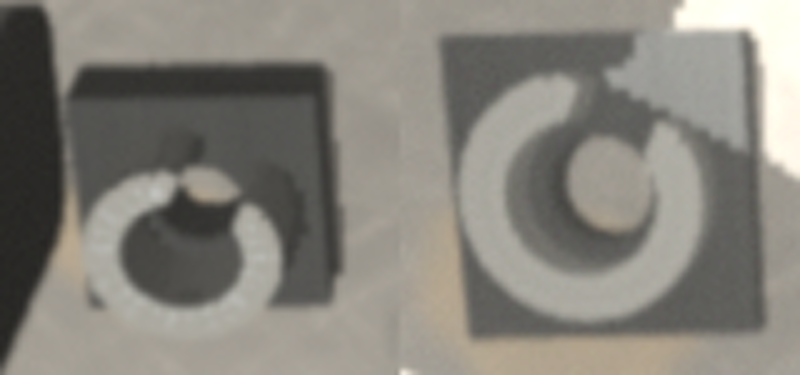

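```bash
python3 - <<'E'
from m import *
d=load('w5'); g=cv2.cvtColor(d['pixels'],cv2.COLOR_RGB2GRAY).astype(np.float32)
c=onz(d,[(206.4,124.6)],36)[0]; print('c0',c)
th=np.radians(np.arange(0,360,2))
def samp(cx,cy,r):
    P=np.c_[cx+r*np.cos(th),cy+r*np.sin(th),np.full(len(th),36.)]; p=proj(d,P).astype(np.float32)
    return cv2.remap(g,p[:,:1],p[:,1:],cv2.INTER_LINEAR).ravel()
# outer edge points along rays -> circle fit
pts=[]
for t in np.radians(np.arange(100,380,4)):   # rough non-slot
    rr=np.arange(18,30,.25); P=np.c_[c[0]+rr*np.cos(t),c[1]+rr*np.sin(t),np.full(len(rr),36.)]
    p=proj(d,P).astype(np.float32); v=cv2.remap(g,p[:,:1],p[:,1:],cv2.INTER_LINEAR).ravel()
    i=np.where(v<80)[0]
    if len(i): pts.append(P[i[0],:2])
pts=np.array(pts)
for _ in range(4):
    A=np.c_[2*pts,np.ones(len(pts))]; s=np.linalg.lstsq(A,(pts**2).sum(1),rcond=None)[0]
    R=np.sqrt(s[2]+s[:2]@s[:2]); e=abs(np.hypot(*(pts-s[:2]).T)-R); pts=pts[e<np.median(e)*3+.1]
print('ring centre',s[:2],'R',R,len(pts))
for r in (17.5,19.5,21.5):
    v=samp(s[0],s[1],r); low=np.degrees(th)[v<90]; print(r,low)
# square plate
gm=((g<75)&(g>40)).astype(np.uint8)
h=cv2.inRange(g,40,80)
ps=[]
for b in blobs('w5',(0,0,30),(180,60,85),16,800,9000): print(b)
for b in blobs('top0',(0,0,30),(180,60,80),16,300,600): print('t',b)
q=[(170+(x-400)/5,85+y/5) for x,y in [(440,36),(752,30),(764,328),(470,335)]]
w=onz(d,q,16); print(w,w.mean(0))
E
```

```text
c0 [ 426.18951281 -151.76194433]
ring centre [ 425.60681967 -151.39384774] R 24.274435777743818 64
17.5 [36. 38. 40. 42. 44. 46. 48. 50. 52. 54. 56. 58. 60. 62. 64. 66. 68. 70.
 72. 74. 76. 78. 80. 82. 84. 86. 88. 90. 92. 94.]
19.5 [40. 42. 44. 46. 48. 50. 52. 54. 56. 58. 60. 62. 64. 66. 68. 70. 72. 74.
 76. 78. 80. 82. 84. 86. 88. 90.]
21.5 [40. 42. 44. 46. 48. 50. 52. 54. 56. 58. 60. 62. 64. 66. 68. 70. 72. 74.
 76. 78. 80. 82. 84. 86. 88. 90.]
(array([213., 119.]), 3276.0, array([ 427. , -151.1]), array([62.1, 66.1]), 179.8)
(array([33., 98.]), 2278.5, array([ 241.6, -126.3]), array([36.3, 75.2]), 5.0)
t (array([366., 309.]), 348.5, array([ 212.4, -133.5]), array([ 46.3, 114.5]), 5.6)
t (array([373., 232.]), 446.0, array([ 424.3, -151.6]), array([60.5, 62.7]), 90.0)
[[ 395.31444815 -121.13498448]
 [ 458.85966298 -120.30290294]
 [ 459.23339984 -180.79407006]
 [ 396.32298579 -182.06328445]] [ 427.43262419 -151.07381048]
```

```bash
python3 go.py to 425.6 -151.4 70 65 to 425.6 -151.4 17.5 65
```

```text
d cm [ 4.9  -7.44 19.03] az 0.436
d cm [ 4.9  -7.44 24.28] az 0.436
cmd [ 500.  -200.4  260.3] 90.0 meas [ 499.  -202.   259.4] 89.9 t 13.6 F [ 0.7 -0.4 -1.4] w 85.1 gf 0.0
```

send_rows(series=[{"ax": 0, "ay": 0, "az": 0.12, "dx": 1.5, "dy": -2.2, "dz": 4, "hand": 0}, {"ax": 0, "ay": 0, "az": 0.25, "dx": 3, "dy": -4.5, "dz": 8, "hand": 0}, {"ax": 0, "ay": 0, "az": 0.37, "dx": 4.5, "dy": -6.6, "dz": 12, "hand": 0}, {"ax": 0, "ay": 0, "az": 0.436, "dx": 4.9, "dy": -7.45, "dz": 16, "hand": 0}, {"ax": 0, "ay": 0, "az": 0.436, "dx": 4.9, "dy": -7.45, "dz": 18, "hand": 0}, {"ax": 0, "ay": 0, "az": 0.436, "dx": 4.9, "dy": -7.45, "dz": 19, "hand": 0}, {"ax": 0, "ay": 0, "az": 0.436, "dx": 4.9, "dy": -7.45, "dz": 19, "hand": 0}, {"ax": 0, "ay": 0, "az": 0.436, "dx": 4.9, "dy": -7.45, "dz": 19, "hand": 0}, {"ax": 0, "ay": 0, "az": 0.436, "dx": 4.9, "dy": -7.45, "dz": 20, "hand": 0}])

```text
clock: 14.5
eef_pos: [427.2, -152.5, 61.6]
tool_rot: [3.137, -0.0, 1.134]
force: [-0.5, 0.1, 0.3]
width: 85.5
gripper_force: 0.0
```

```bash
python3 go.py did 4.9 -7.45 20 .436 to 425.6 -151.4 17.5 65
```

```text
d cm [0.   0.01 4.28] az 0.0
cmd [ 425.5 -151.4   60.3] 65.0 meas [ 427.2 -152.5   61.6] 65.0 t 14.5 F [-0.5  0.1  0.3] w 85.5 gf 0.0
```

send_rows(series=[{"ax": 0, "ay": 0, "az": 0, "dx": 0, "dy": 0, "dz": 1.2, "hand": 0}, {"ax": 0, "ay": 0, "az": 0, "dx": 0, "dy": 0, "dz": 2.4, "hand": 0}, {"ax": 0, "ay": 0, "az": 0, "dx": 0, "dy": 0, "dz": 3.5, "hand": 0}, {"ax": 0, "ay": 0, "az": 0, "dx": 0, "dy": 0, "dz": 4.1, "hand": 0}, {"ax": 0, "ay": 0, "az": 0, "dx": 0, "dy": 0, "dz": 4.3, "hand": 0}, {"ax": 0, "ay": 0, "az": 0, "dx": 0, "dy": 0, "dz": 4.3, "hand": 0}, {"ax": 0, "ay": 0, "az": 0, "dx": 0, "dy": 0, "dz": 4.3, "hand": 0.4}, {"ax": 0, "ay": 0, "az": 0, "dx": 0, "dy": 0, "dz": 4.3, "hand": 1}, {"ax": 0, "ay": 0, "az": 0, "dx": 0, "dy": 0, "dz": 4.3, "hand": 1}, {"ax": 0, "ay": 0, "az": 0, "dx": 0, "dy": 0, "dz": 4.3, "hand": 1}])

```text
clock: 15.5
eef_pos: [425.8, -151.4, 18.1]
tool_rot: [3.141, -0.001, 1.135]
force: [-1.0, 1.1, 7.8]
width: 46.0
gripper_force: 60.5
```

```bash
python3 go.py did 0 0 4.3 0 to 425.6 -151.4 150 65 to 440 200 200 110
```

```text
d cm [ 0.000e+00  1.000e-02 -1.327e+01] az 0.0
d cm [ 32.46 -13.53 -18.27] az -0.785
cmd [ 425.5 -151.4   17.3] 65.0 meas [ 425.8 -151.4   18.1] 65.0 t 15.5 F [-1.   1.1  7.8] w 46.0 gf 60.5
```

```bash
python3 go.py to 465 270 180 78.6
```

```text
d cm [ 39.87 -14.22 -16.27] az -0.237
cmd [ 425.5 -151.4   17.3] 65.0 meas [ 425.8 -151.4   18.1] 65.0 t 15.5 F [-1.   1.1  7.8] w 46.0 gf 60.5
```

send_rows(series=[{"ax": 0, "ay": 0, "az": 0, "dx": 0, "dy": 0, "dz": -2, "hand": 1}, {"ax": 0, "ay": 0, "az": 0, "dx": 0, "dy": 0, "dz": -6, "hand": 1}, {"ax": 0, "ay": 0, "az": -0.03, "dx": 4, "dy": -1.4, "dz": -9, "hand": 1}, {"ax": 0, "ay": 0, "az": -0.06, "dx": 8, "dy": -2.8, "dz": -12, "hand": 1}, {"ax": 0, "ay": 0, "az": -0.1, "dx": 12, "dy": -4.3, "dz": -14, "hand": 1}, {"ax": 0, "ay": 0, "az": -0.13, "dx": 16, "dy": -5.7, "dz": -16, "hand": 1}, {"ax": 0, "ay": 0, "az": -0.16, "dx": 20, "dy": -7.1, "dz": -16.3, "hand": 1}, {"ax": 0, "ay": 0, "az": -0.2, "dx": 24, "dy": -8.6, "dz": -16.3, "hand": 1}, {"ax": 0, "ay": 0, "az": -0.237, "dx": 28, "dy": -10, "dz": -16.3, "hand": 1}, {"ax": 0, "ay": 0, "az": -0.237, "dx": 32, "dy": -11.4, "dz": -16.3, "hand": 1}])

```text
clock: 16.5
eef_pos: [456.8, 188.7, 180.5]
tool_rot: [-3.141, -0.0, 1.373]
force: [0.2, -0.4, -0.8]
width: 46.1
gripper_force: 62.2
```

```bash
python3 go.py did 32 -11.4 -16.3 -.237 to 465 270 180 78.6
```

```text
d cm [ 8.31 -0.89  0.03] az -0.0
cmd [457.3 186.8 180.3] 78.6 meas [456.8 188.7 180.5] 78.7 t 16.5 F [ 0.2 -0.4 -0.8] w 46.1 gf 62.2
```

send_rows(series=[{"ax": 0, "ay": 0, "az": 0, "dx": 4, "dy": -0.4, "dz": 0, "hand": 1}, {"ax": 0, "ay": 0, "az": 0, "dx": 7, "dy": -0.8, "dz": 0, "hand": 1}, {"ax": 0, "ay": 0, "az": 0, "dx": 8.3, "dy": -0.9, "dz": 0, "hand": 1}, {"ax": 0, "ay": 0, "az": 0, "dx": 8.3, "dy": -0.9, "dz": 0, "hand": 1}, {"ax": 0, "ay": 0, "az": 0, "dx": 8.3, "dy": -0.9, "dz": 0, "hand": 1}, {"ax": 0, "ay": 0, "az": 0, "dx": 8.3, "dy": -0.9, "dz": 0, "hand": 1}])

```text
clock: 17.1
eef_pos: [465.0, 267.5, 180.4]
tool_rot: [-3.141, 0.001, 1.368]
force: [-0.2, -0.4, -0.8]
width: 45.8
gripper_force: 62.2
```

```bash
python3 go.py did 8.3 -.9 0 0; python3 - <<'E'
from m import *
d=grab('wrist','w6')
for b in blobs('w6',(10,60,70),(32,220,255),10,1500): print('nest',b)
E
```

```text
cmd [464.9 269.9 180.3] 78.6 meas [465.  267.5 180.4] 78.4 t 17.1 F [-0.2 -0.4 -0.8] w 45.8 gf 62.2
nest (array([469., 259.]), 3121.5, array([635. , 148.2]), array([ 72.4, 124.9]), 72.9)
nest (array([ 43., 161.]), 6537.5, array([264.3, 332.6]), array([77.4, 77.7]), 5.6)
nest (array([284.,  50.]), 11406.0, array([490.2, 374.9]), array([76.3, 89.8]), 168.4)
```

View pics/w6.png

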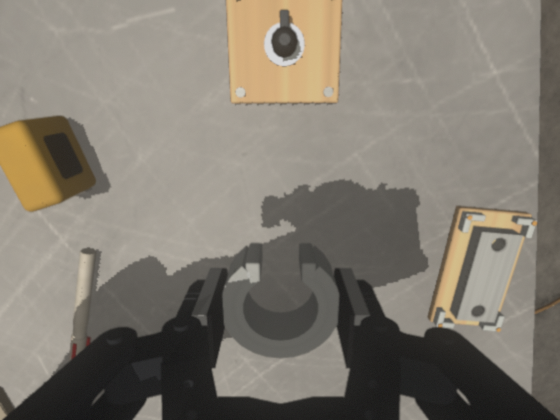

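```bash
python3 - <<'E'
from m import *
d=load('w6'); print(onz(d,[(284,47)],10),onz(d,[(232.5,103.5),(339,103)],10))
hsv=cv2.cvtColor(d['pixels'],cv2.COLOR_RGB2HSV)[0:85,250:320]
m=cv2.inRange(hsv,(0,0,170),(180,40,255)); ys,xs=np.nonzero(m); print(xs.min()+250,xs.max()+250,ys.min(),ys.max(),len(xs))
h=cv2.convexHull(np.c_[xs+250,ys].astype(np.float32)); w=onz(d,h[:,0],10).astype(np.float32)
print(cv2.minEnclosingCircle(w))
k=cv2.inRange(hsv,(0,0,0),(180,255,75)); c=max(cv2.findContours(k,cv2.RETR_EXTERNAL,cv2.CHAIN_APPROX_NONE)[0],key=cv2.contourArea)[:,0]+[250,0]
print(c[c[:,1]<22]); cc=c[(c[:,1]<22)]; 
pc=(490,379)
print(proj(d,[[490,379,10],[490,379,41],[490+22*np.cos(np.radians(78.6)),379+22*np.sin(np.radians(78.6)),26]]))
E
python3 go.py to 490 378.5 80 78.6
```

```text
[[491.28869825 379.45291886]] [[440.82322671 345.69379842]
 [527.52137322 328.28958499]]
264 304 23 65 558
((491.7646484375, 381.734130859375), 16.086811065673828)
[]
[[282.52393358  47.95726566]
 [282.78289689  43.22739219]
 [282.59253657  13.2541956 ]]
d cm [11.14  0.31 10.03] az -0.0
cmd [464.9 269.9 180.3] 78.6 meas [465.1 267.8 180.5] 78.4 t 17.15 F [-0.2 -0.3 -2.3] w 45.7 gf 62.2
```

The post board is at (285,45) with the key pointing straight up the image. The ring's slot points the same way in the gripper, at (280,265). I'll move over the post.

send_rows(series=[{"ax": 0, "ay": 0, "az": 0, "dx": 3, "dy": 0.1, "dz": 2, "hand": 1}, {"ax": 0, "ay": 0, "az": 0, "dx": 6.5, "dy": 0.2, "dz": 5, "hand": 1}, {"ax": 0, "ay": 0, "az": 0, "dx": 9.5, "dy": 0.4, "dz": 8, "hand": 1}, {"ax": 0, "ay": 0, "az": 0, "dx": 11, "dy": 0.4, "dz": 10, "hand": 1}, {"ax": 0, "ay": 0, "az": 0, "dx": 11.3, "dy": 0.4, "dz": 11.5, "hand": 1}, {"ax": 0, "ay": 0, "az": 0, "dx": 11.3, "dy": 0.4, "dz": 12.3, "hand": 1}, {"ax": 0, "ay": 0, "az": 0, "dx": 11.3, "dy": 0.4, "dz": 12.5, "hand": 1}, {"ax": 0, "ay": 0, "az": 0, "dx": 11.3, "dy": 0.4, "dz": 12.5, "hand": 1}, {"ax": 0, "ay": 0, "az": 0, "dx": 11.3, "dy": 0.4, "dz": 12.5, "hand": 1}, {"ax": 0, "ay": 0, "az": 0, "dx": 11.3, "dy": 0.4, "dz": 12.5, "hand": 1}])

```text
clock: 18.15
eef_pos: [491.8, 379.8, 56.4]
tool_rot: [3.141, -0.001, 1.371]
force: [0.4, 0.2, -2.5]
width: 46.0
gripper_force: 62.2
```

```bash
python3 go.py did 11.3 .4 12.5 0; python3 - <<'E'
from m import *
d=grab('wrist','w7')
for b in blobs('w7',(10,60,70),(32,220,255),10,1500): print('nest',b)
c=cv2.imread('pics/w7.png')[40:420,120:440];cv2.imwrite('pics/w7c.png',cv2.resize(c,None,fx=1.5,fy=1.5))
E
```

```text
cmd [491.2 379.9  55.3] 78.6 meas [491.8 379.8  56.4] 78.6 t 18.15 F [ 0.4  0.2 -2.5] w 46.0 gf 62.2
nest (array([281., 287.]), 1817.0, array([485.4, 351.8]), array([30.5, 37.2]), 179.3)
nest (array([277., 213.]), 13745.0, array([493.5, 391.9]), array([71. , 89.3]), 168.8)
nest (array([22., 39.]), 1604.5, array([392.1, 507.8]), array([26.8, 28.3]), 143.5)
```

View pics/w7c.png

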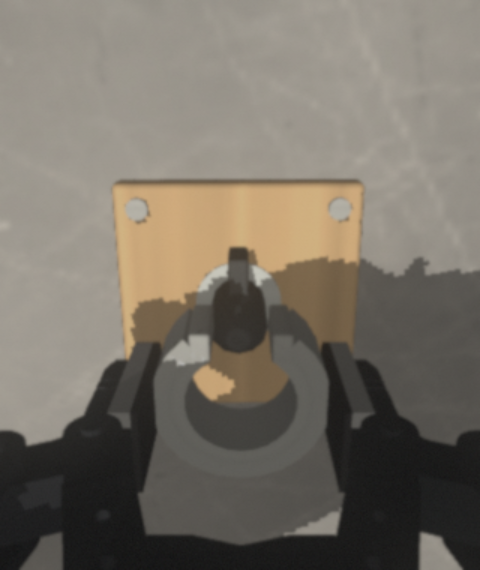

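The key (238,270) is laterally in line with the ring slot (241,320). I'll use the board's far edge to check the fore-aft position.

```bash
python3 - <<'E'
from m import *
d=load('w7'); e=onz(d,[(120+114/1.5,40+182/1.5),(120+362/1.5,40+182/1.5)],10); m=e.mean(0)
v=e[1]-e[0]; print(e,np.linalg.norm(v),np.degrees(np.arctan2(*v[::-1]))+90)
n=np.array([-v[1],v[0]])/np.linalg.norm(v); print('centre',m-45*n)
k=onz(d,[(120+238/1.5,40+247/1.5)],26)[0]; print('keytip ctr->axis',k-22*n)
s=onz(d,[(120+137/1.5,40+210/1.5),(120+340/1.5,40+210/1.5)],10); print(s, s.mean(0))
E
```

```text
[[457.84104078 434.52395009]
 [543.24576138 417.17362576]] 87.14929750304842 78.51640407245019
centre [491.58446948 381.74960942]
keytip ctr->axis [492.41454012 385.74426891]
[[463.18058648 423.13983109]
 [534.20917271 408.70641585]] [498.6948796  415.92312347]
```

send_rows(series=[{"ax": 0, "ay": 0, "az": 0, "dx": 0.2, "dy": 0, "dz": 0, "hand": 1}, {"ax": 0, "ay": 0, "az": 0, "dx": 0.2, "dy": 0, "dz": 0, "hand": 1}, {"ax": 0, "ay": 0, "az": 0, "dx": 0.2, "dy": 0, "dz": 0.5, "hand": 1}, {"ax": 0, "ay": 0, "az": 0, "dx": 0.2, "dy": 0, "dz": 1, "hand": 1}, {"ax": 0, "ay": 0, "az": 0, "dx": 0.2, "dy": 0, "dz": 1.5, "hand": 1}, {"ax": 0, "ay": 0, "az": 0, "dx": 0.2, "dy": 0, "dz": 2, "hand": 1}, {"ax": 0, "ay": 0, "az": 0, "dx": 0.2, "dy": 0, "dz": 2, "hand": 1}])

```text
clock: 18.9
eef_pos: [491.0, 381.5, 34.2]
tool_rot: [-3.14, 0.001, 1.372]
force: [-0.3, -1.0, -2.8]
width: 46.0
gripper_force: 62.2
```

```bash
python3 go.py did .2 0 2 0
```

```text
cmd [491.6 381.9  35.3] 78.6 meas [491.  381.5  34.2] 78.6 t 18.9 F [-0.3 -1.  -2.8] w 46.0 gf 62.2
```

No contact force, and the post is inside the bore. I'll continue down.

send_rows(series=[{"ax": 0, "ay": 0, "az": 0, "dx": 0, "dy": 0, "dz": 0.4, "hand": 1}, {"ax": 0, "ay": 0, "az": 0, "dx": 0, "dy": 0, "dz": 0.8, "hand": 1}, {"ax": 0, "ay": 0, "az": 0, "dx": 0, "dy": 0, "dz": 1.2, "hand": 1}, {"ax": 0, "ay": 0, "az": 0, "dx": 0, "dy": 0, "dz": 1.6, "hand": 1}, {"ax": 0, "ay": 0, "az": 0, "dx": 0, "dy": 0, "dz": 1.9, "hand": 1}, {"ax": 0, "ay": 0, "az": 0, "dx": 0, "dy": 0, "dz": 2.1, "hand": 1}, {"ax": 0, "ay": 0, "az": 0, "dx": 0, "dy": 0, "dz": 2.25, "hand": 1}, {"ax": 0, "ay": 0, "az": 0, "dx": 0, "dy": 0, "dz": 2.25, "hand": 1}])

```text
clock: 19.7
eef_pos: [491.5, 381.8, 12.6]
tool_rot: [-3.141, 0.0, 1.372]
force: [-0.7, 0.1, -1.2]
width: 46.2
gripper_force: 62.2
```

```bash
python3 go.py did 0 0 2.25 0
```

```text
cmd [491.6 381.9  12.8] 78.6 meas [491.5 381.8  12.6] 78.6 t 19.7 F [-0.7  0.1 -1.2] w 46.2 gf 62.2
```

Down, with no interference. I'll seat it, release, and rise.

send_rows(series=[{"ax": 0, "ay": 0, "az": 0, "dx": 0, "dy": 0, "dz": 0.1, "hand": 1}, {"ax": 0, "ay": 0, "az": 0, "dx": 0, "dy": 0, "dz": 0.1, "hand": 1}, {"ax": 0, "ay": 0, "az": 0, "dx": 0, "dy": 0, "dz": 0.1, "hand": 0}, {"ax": 0, "ay": 0, "az": 0, "dx": 0, "dy": 0, "dz": 0.1, "hand": 0}, {"ax": 0, "ay": 0, "az": 0, "dx": 0, "dy": 0, "dz": 0.1, "hand": 0}, {"ax": 0, "ay": 0, "az": 0, "dx": 0, "dy": 0, "dz": -1, "hand": 0}, {"ax": 0, "ay": 0, "az": 0, "dx": 0, "dy": 0, "dz": -5, "hand": 0}, {"ax": 0, "ay": 0, "az": 0, "dx": -3, "dy": 0, "dz": -9, "hand": 0}, {"ax": 0, "ay": 0, "az": 0, "dx": -6, "dy": 0, "dz": -13, "hand": 0}, {"ax": 0, "ay": 0, "az": 0, "dx": -8, "dy": 0, "dz": -15, "hand": 0}])

```text
clock: 20.7
eef_pos: [477.2, 301.4, 166.8]
tool_rot: [3.138, -0.003, 1.369]
force: [1.1, 0.1, 0.5]
width: 85.5
gripper_force: 0.0
```

```bash
python3 go.py did -8 0 -15 0 to 427 -151 150 90; python3 - <<'E'
from m import *
d=grab('wrist','w8')
c=cv2.imread('pics/w8.png')[0:300,100:460];cv2.imwrite('pics/w8c.png',cv2.resize(c,None,fx=1.6,fy=1.6))
E
```

```text
d cm [-45.51   4.2    1.28] az -0.199
cmd [475.8 303.4 162.8] 78.6 meas [477.2 301.4 166.8] 78.5 t 20.7 F [1.1 0.1 0.5] w 85.5 gf 0.0
```

View pics/w8c.png

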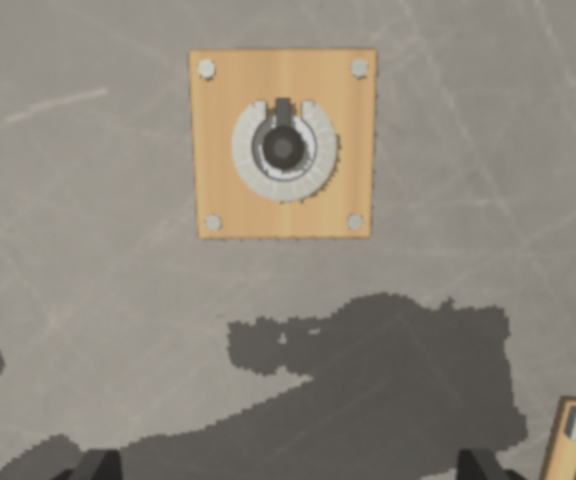

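The ring lies on the board with its slot over the key. Last is the square plate.

```bash
python3 go.py to 426.5 -151.3 110 90.5
```

```text
d cm [-45.55   4.16   5.28] az -0.208
cmd [475.8 303.4 162.8] 78.6 meas [477.9 298.4 168.9] 78.3 t 20.75 F [-0.8 -3.5  1.5] w 85.5 gf 0.0
```

send_rows(series=[{"ax": 0, "ay": 0, "az": -0.05, "dx": -4, "dy": 0.4, "dz": 0, "hand": 0}, {"ax": 0, "ay": 0, "az": -0.1, "dx": -8, "dy": 0.8, "dz": 0, "hand": 0}, {"ax": 0, "ay": 0, "az": -0.15, "dx": -12, "dy": 1.2, "dz": 0, "hand": 0}, {"ax": 0, "ay": 0, "az": -0.207, "dx": -16, "dy": 1.6, "dz": 0, "hand": 0}, {"ax": 0, "ay": 0, "az": -0.207, "dx": -20, "dy": 2, "dz": 0, "hand": 0}, {"ax": 0, "ay": 0, "az": -0.207, "dx": -24, "dy": 2.4, "dz": 0, "hand": 0}, {"ax": 0, "ay": 0, "az": -0.207, "dx": -28, "dy": 2.8, "dz": 0, "hand": 0}, {"ax": 0, "ay": 0, "az": -0.207, "dx": -31, "dy": 3, "dz": 0, "hand": 0}, {"ax": 0, "ay": 0, "az": -0.207, "dx": -34, "dy": 3.3, "dz": 0, "hand": 0}])

```text
clock: 21.65
eef_pos: [440.8, -37.8, 163.2]
tool_rot: [3.141, -0.0, 1.578]
force: [0.2, -0.2, -0.1]
width: 85.3
gripper_force: 0.0
```

```bash
python3 go.py did -34 3.3 0 -.207 to 426.5 -151.3 110 90.5
```

```text
d cm [-11.48  -1.53   5.28] az -0.001
cmd [440.9 -36.4 162.8] 90.5 meas [440.8 -37.8 163.2] 90.4 t 21.65 F [ 0.2 -0.2 -0.1] w 85.3 gf 0.0
```

send_rows(series=[{"ax": 0, "ay": 0, "az": 0, "dx": -4, "dy": -0.5, "dz": 1, "hand": 0}, {"ax": 0, "ay": 0, "az": 0, "dx": -7.5, "dy": -1, "dz": 2.5, "hand": 0}, {"ax": 0, "ay": 0, "az": 0, "dx": -10, "dy": -1.4, "dz": 4, "hand": 0}, {"ax": 0, "ay": 0, "az": 0, "dx": -11.5, "dy": -1.5, "dz": 5, "hand": 0}, {"ax": 0, "ay": 0, "az": 0, "dx": -11.5, "dy": -1.5, "dz": 5.3, "hand": 0}, {"ax": 0, "ay": 0, "az": 0, "dx": -11.5, "dy": -1.5, "dz": 5.3, "hand": 0}, {"ax": 0, "ay": 0, "az": 0, "dx": -11.5, "dy": -1.5, "dz": 5.3, "hand": 0}, {"ax": 0, "ay": 0, "az": 0, "dx": -11.5, "dy": -1.5, "dz": 5.3, "hand": 0}])

```text
clock: 22.45
eef_pos: [427.4, -150.2, 110.2]
tool_rot: [3.141, -0.0, 1.581]
force: [0.1, 0.9, -0.8]
width: 85.4
gripper_force: 0.0
```

```bash
python3 go.py did -11.5 -1.5 5.3 0; python3 - <<'E'
from m import *
d=grab('wrist','w9')
for b in blobs('w9',(10,60,70),(32,220,255),10,2500): print('nest',b)
for b in blobs('w9',(0,0,30),(180,60,105),16,3000,20000): print('sq',b)
c=cv2.imread('pics/w9.png')[60:420,100:460];cv2.imwrite('pics/w9c.png',cv2.resize(c,None,fx=1.6,fy=1.6))
E
```

```text
cmd [ 426.8 -151.5  109.8] 90.5 meas [ 427.4 -150.2  110.2] 90.6 t 22.45 F [ 0.1  0.9 -0.8] w 85.4 gf 0.0
nest (array([ 36., 237.]), 2966.0, array([ 247. , -170.5]), array([33.5, 58.8]), 2.2)
nest (array([521., 201.]), 8764.5, array([ 599.7, -142.3]), array([53.6, 95.1]), 103.6)
sq (array([206., 109.]), 4521.0, array([386.1, -81.9]), array([46.2, 85.4]), 3.5)
sq (array([ 50., 118.]), 8480.5, array([279.4, -95.5]), array([68.2, 96.3]), 77.1)
```

View pics/w9c.png

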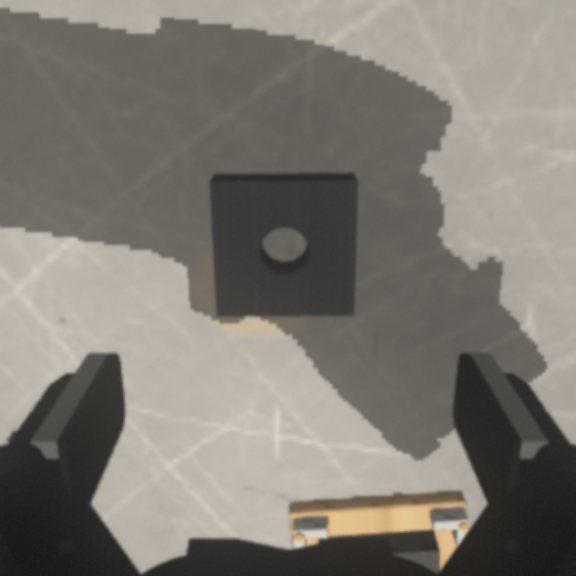

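```bash
python3 - <<'E'
from m import *
d=load('w9'); f=lambda L:onz(d,[(100+x/1.6,60+y/1.6) for x,y in L],16)
w=f([(212,183),(356,183),(354,315),(217,316)]);print(w,w.mean(0));print(f([(285,248)]))
E
python3 go.py to 426.7 -151.3 -1 90.5
```

```text
[[ 395.75055404 -121.6097576 ]
 [ 455.79776991 -121.04760186]
 [ 457.72289649 -181.64392494]
 [ 396.03996743 -182.70207991]] [ 426.32779697 -151.75084108]
[[ 426.4120014  -150.00794095]]
d cm [ 2.000e-02 -1.000e-02  1.108e+01] az -0.001
cmd [ 426.8 -151.5  109.8] 90.5 meas [ 427.4 -150.4  110.2] 90.6 t 22.5 F [-0.2  0.1  0.1] w 85.5 gf 0.0
```

Already aligned, with the square plate at (426.4,-151.5). I'll descend and grip.

send_rows(series=[{"ax": 0, "ay": 0, "az": 0, "dx": 0, "dy": 0, "dz": 3, "hand": 0}, {"ax": 0, "ay": 0, "az": 0, "dx": 0, "dy": 0, "dz": 6, "hand": 0}, {"ax": 0, "ay": 0, "az": 0, "dx": 0, "dy": 0, "dz": 8.5, "hand": 0}, {"ax": 0, "ay": 0, "az": 0, "dx": 0, "dy": 0, "dz": 10, "hand": 0}, {"ax": 0, "ay": 0, "az": 0, "dx": 0, "dy": 0, "dz": 10.8, "hand": 0}, {"ax": 0, "ay": 0, "az": 0, "dx": 0, "dy": 0, "dz": 11.1, "hand": 0}, {"ax": 0, "ay": 0, "az": 0, "dx": 0, "dy": 0, "dz": 11.1, "hand": 0.2}, {"ax": 0, "ay": 0, "az": 0, "dx": 0, "dy": 0, "dz": 11.1, "hand": 0.4}, {"ax": 0, "ay": 0, "az": 0, "dx": 0, "dy": 0, "dz": 11.1, "hand": 1}, {"ax": 0, "ay": 0, "az": 0, "dx": 0, "dy": 0, "dz": 11.1, "hand": 1}])

```text
clock: 23.5
eef_pos: [427.0, -151.0, -0.6]
tool_rot: [3.141, -0.001, 1.579]
force: [-1.1, 1.4, 7.2]
width: 60.3
gripper_force: 66.1
```

```bash
python3 go.py did 0 0 11.1 0 to 623.3 -137.7 90 103.3
```

```text
d cm [ 1.22 19.66 -9.12] az -0.224
cmd [ 426.8 -151.5   -1.2] 90.5 meas [ 427.  -151.    -0.6] 90.5 t 23.5 F [-1.1  1.4  7.2] w 60.3 gf 66.1
```

send_rows(series=[{"ax": 0, "ay": 0, "az": 0, "dx": 0, "dy": 0, "dz": -2, "hand": 1}, {"ax": 0, "ay": 0, "az": 0, "dx": 0, "dy": 1, "dz": -5, "hand": 1}, {"ax": 0, "ay": 0, "az": -0.1, "dx": 0.3, "dy": 4.5, "dz": -9, "hand": 1}, {"ax": 0, "ay": 0, "az": -0.15, "dx": 0.6, "dy": 8.5, "dz": -9.2, "hand": 1}, {"ax": 0, "ay": 0, "az": -0.2, "dx": 0.9, "dy": 12.5, "dz": -9.2, "hand": 1}, {"ax": 0, "ay": 0, "az": -0.224, "dx": 1.1, "dy": 16, "dz": -9.2, "hand": 1}, {"ax": 0, "ay": 0, "az": -0.224, "dx": 1.2, "dy": 18.7, "dz": -9.2, "hand": 1}, {"ax": 0, "ay": 0, "az": -0.224, "dx": 1.2, "dy": 19.65, "dz": -8, "hand": 1}, {"ax": 0, "ay": 0, "az": -0.224, "dx": 1.2, "dy": 19.65, "dz": -6, "hand": 1}, {"ax": 0, "ay": 0, "az": -0.224, "dx": 1.2, "dy": 19.65, "dz": -4.5, "hand": 1}])

```text
clock: 24.5
eef_pos: [621.2, -137.5, 41.5]
tool_rot: [-3.138, -0.002, 1.802]
force: [-0.6, 0.8, -3.0]
width: 60.4
gripper_force: 67.2
```

```bash
python3 go.py did 1.2 19.65 -4.5 -.224 to 623.3 -137.7 8.5 103.3
```

```text
d cm [0.02 0.01 3.53] az -0.0
cmd [ 623.2 -137.9   43.8] 103.3 meas [ 621.2 -137.5   41.5] 103.3 t 24.5 F [-0.6  0.8 -3. ] w 60.4 gf 67.2
```

send_rows(series=[{"ax": 0, "ay": 0, "az": 0, "dx": 0, "dy": 0, "dz": 0, "hand": 1}, {"ax": 0, "ay": 0, "az": 0, "dx": 0, "dy": 0, "dz": 0, "hand": 1}, {"ax": 0, "ay": 0, "az": 0, "dx": 0, "dy": 0, "dz": 0.7, "hand": 1}, {"ax": 0, "ay": 0, "az": 0, "dx": 0, "dy": 0, "dz": 1.4, "hand": 1}, {"ax": 0, "ay": 0, "az": 0, "dx": 0, "dy": 0, "dz": 2.1, "hand": 1}, {"ax": 0, "ay": 0, "az": 0, "dx": 0, "dy": 0, "dz": 2.7, "hand": 1}, {"ax": 0, "ay": 0, "az": 0, "dx": 0, "dy": 0, "dz": 3.1, "hand": 1}, {"ax": 0, "ay": 0, "az": 0, "dx": 0, "dy": 0, "dz": 3.4, "hand": 1}, {"ax": 0, "ay": 0, "az": 0, "dx": 0, "dy": 0, "dz": 3.5, "hand": 1}, {"ax": 0, "ay": 0, "az": 0, "dx": 0, "dy": 0, "dz": 3.5, "hand": 1}])

```text
clock: 25.5
eef_pos: [623.1, -137.9, 9.5]
tool_rot: [3.142, -0.001, 1.803]
force: [-3.3, 1.3, 4.0]
width: 60.2
gripper_force: 68.0
```

```bash
python3 go.py did 0 0 3.5 0
```

```text
cmd [ 623.2 -137.9    8.8] 103.3 meas [ 623.1 -137.9    9.5] 103.3 t 25.5 F [-3.3  1.3  4. ] w 60.2 gf 68.0
```

Contact made. I'll release, rise, and back off to check.

send_rows(series=[{"ax": 0, "ay": 0, "az": 0, "dx": 0, "dy": 0, "dz": 0, "hand": 0}, {"ax": 0, "ay": 0, "az": 0, "dx": 0, "dy": 0, "dz": 0, "hand": 0}, {"ax": 0, "ay": 0, "az": 0, "dx": 0, "dy": 0, "dz": 0, "hand": 0}, {"ax": 0, "ay": 0, "az": 0, "dx": 0, "dy": 0, "dz": -1, "hand": 0}, {"ax": 0, "ay": 0, "az": 0, "dx": 0, "dy": 0, "dz": -5, "hand": 0}, {"ax": 0, "ay": 0, "az": 0, "dx": 0, "dy": 0, "dz": -10, "hand": 0}, {"ax": 0, "ay": 0, "az": 0, "dx": -2, "dy": -3, "dz": -14, "hand": 0}, {"ax": 0, "ay": 0, "az": 0, "dx": -4, "dy": -7, "dz": -18, "hand": 0}, {"ax": 0, "ay": 0, "az": 0, "dx": -4, "dy": -8, "dz": -20, "hand": 0}, {"ax": 0, "ay": 0, "az": 0, "dx": -4, "dy": -8, "dz": -20, "hand": 0}])

```text
clock: 26.5
eef_pos: [553.7, -199.8, 214.2]
tool_rot: [3.136, 0.005, 1.797]
force: [0.8, -0.8, 0.2]
width: 85.3
gripper_force: 0.0
```

send_rows(series=[{"ax": 0, "ay": 0, "az": 0, "dx": 0, "dy": 0, "dz": 0, "hand": 0}, {"ax": 0, "ay": 0, "az": 0, "dx": 0, "dy": 0, "dz": 0, "hand": 0}, {"ax": 0, "ay": 0, "az": 0, "dx": 0, "dy": 0, "dz": 0, "hand": 0}])

```text
clock: 26.8
eef_pos: [554.7, -193.9, 207.5]
tool_rot: [-3.14, -0.001, 1.805]
force: [-0.3, -0.0, -0.3]
width: 85.4
gripper_force: 0.0
```

```bash
python3 - <<'E'
from m import *
d=grab('wrist','wA'); grab('top','topA')
for b in blobs('wA',(10,60,70),(32,220,255),10,2500): print('nest',b)
for b in blobs('wA',(0,0,30),(180,60,105),26,2000,20000): print('sq',b)
b=cv2.resize(cv2.imread('pics/topA.png')[130:260,160:490],None,fx=1.7,fy=1.7); a=cv2.imread('pics/wA.png')[:,:]; a=cv2.copyMakeBorder(a[:370],0,0,0,1,0)
b=b[:,:561]; cv2.imwrite('pics/fin.png',np.vstack([a[:, :561],b]))
E
```

```text
nest (array([190., 296.]), 3075.5, array([ 483.2, -368.5]), array([ 93.7, 153. ]), 95.2)
nest (array([365., 135.]), 9416.0, array([ 623.8, -137.4]), array([93.9, 96. ]), 13.1)
sq (array([369., 140.]), 4663.5, array([ 622.9, -138.4]), array([60.8, 62.2]), 13.5)
```

View pics/fin.png

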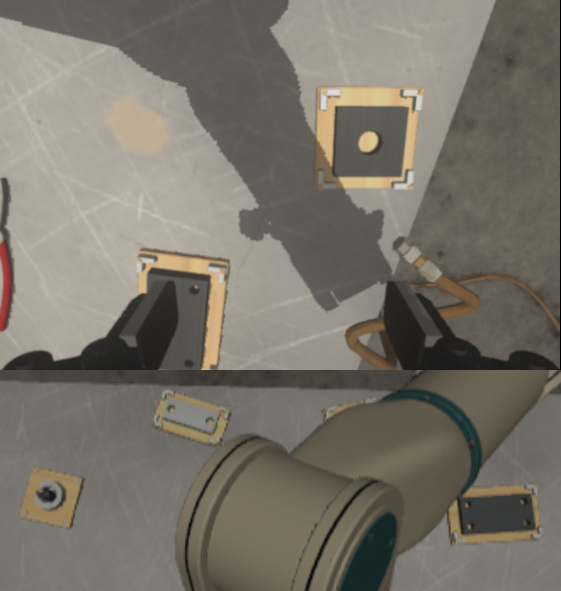

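All four parts are in place: the square plate is centred at (369,140), and the bar, large plate and ring are seated in the top view. I'm handing in the job.

```bash
python3 -c "
from cell import finish_job; print(finish_job())"
```

```text
the job is handed in; nothing more can be done
None
```

I handed the job in at about 27 s: the large plate, bar and square plate are in their nests, the slotted ring is down over the keyed post, and I did not touch the tape measure or pliers.

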